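# Set up the bench filter press: plate pack and cup

### The arm

A 6-joint arm with a two-finger parallel gripper is mounted at the origin on the work surface. World frame = base frame: x ahead of the robot, y to its left, z up, the work surface at z = 0. Lengths are in m, angles in rad, forces in N, time in s.
With the tool pointing down it reaches from about 0.375 to 0.975 m from the base axis. Payload 3.8 kg.
Tool frame: the origin (TCP) lies at the very end of the fingers, on their centre line; the grasp point (between the pads) lies 19 mm behind it; z points along the fingers, y is the line along which they close (so a half turn about z gives the same grasp; the last joint's range is limited). The gripper opens to 85 mm and grips with 20 to 120 N. Pads are 22 mm wide; open, the fingers measure 114 mm over their backs; the gripper's body (76 mm by 85 mm) begins 54 mm behind the grasp point. The pads swing forward as they close: fully open they stand 13 mm farther back than shut.
Start: joints at [1.219, 0.264, 1.604, -0, 1.274, -0.037], TCP at [0.209, 0.642, 0.231] pointing down, gripper open.
Joint ranges: [-2.63, 2.63], [-0.94, 2.18], [0.31, 2.57], [-1.31, 4.45], [0, 2.66], [-2.55, 2.55]. Speed limits (rad/s): [2.57, 2.57, 3.14, 3.14, 3.14, 3.14].

### API

Orientations are given as a rotation vector (axis times angle).
In Python, from workcell import * gives the robot as it stands.
- The arm moves only by the shell command python3 -m crank 'ROWS' [OPENING] [FORCE]. ROWS is JSON, a list that holds one entry, the list of rows, each a list of 6 numbers: the shift along the tool's x, y, z in cm, then the turn, a rotation vector about the tool's x, y, z in rad. In form: [[[dx, dy, dz, ax, ay, az], ...]]. A call has 1 to 8 rows; each row shifts and turns the commanded pose from where the row before left it, along the tool's axes as they then stand; what a row does not reach is not made up. A row lasts 1/12 s, in which the tool goes at most 41.7 mm and 7.16 degrees, less where a joint would pass 70% of its speed; a pose out of reach is approached as far as the arm can. A call with a gripper value outside its range is refused whole. OPENING is the finger opening in cm, from 0 to 8.54, set as the call begins (- or left out, the last holds). The fingers move at their own pace and stop on an object; FORCE is the grip in N (left out, the last holds). Time passes only in rows, so rows that do not move let the fingers close. It gives the time, the measured TCP pose, the force, the opening and the grip force at its end, in the units of the state.
- read_state(): the state, without advancing time (a new reading comes with each control period).
- read_camera(name): name is "scene" or "top" or "wrist"; returns the picture (480x640x3 uint8, blue, green, red); there is no depth.
- camera_model(name): a dict with "camera_matrix" (3x3 intrinsics, pixels), "k1" (the pictures are not rectified: a ray, as slopes to the right and down, at radius r is drawn at 1 + k1 r^2 times it, then the intrinsics apply), "R" (3x3) and "t" (3): a world point X has camera coordinates R X + t. Camera axes: x right, y down, z forward; pixel columns grow to the right and rows downward; lengths in m; the calibration is good to about 2 mm. A picture is of the moment at which its call begins: read the wrist's pose just before it. camera_model takes no time and is no camera call; for the wrist camera it gives the pose at the moment of the call.
- finish_job(): hands the job in; it is judged then, once.
The state is a dict: "time": time; "q": joint angles; "joint_vel": joint speeds; "joint_torque": joint torques, N m; "tool_pos": TCP position; "tcp_rot": TCP orientation; "wrist_force": force on the tool from outside, world axes, zero at the start; "torque": the same for the moment, N m; "width": opening from 0.0 (shut) to 1.0 (fully open); "grip_force": force on a finger pad.
Only numpy, scipy, OpenCV 4.12 (cv2) and the standard library are available. Lean on these libraries where they do the work, as an engineer would, in place of code of your own. Each camera call takes 0.05 s, during which the arm holds its last target. There are 200 camera calls.

### The job

Get the filter press ready: release the carriage's clamp lever, slide the carriage out from under the press until its pointer is at the yellow flag and lock it there, then stack every white filter plate squarely on the carriage's black pad in one flush pile and set the blue pressure block squarely on top, grip bar up. Then release the lever again, slide the carriage with the whole pack back until the pointer is on the blue line, and lock it. Stand the steel cup on the blue ring in front of the outlet pipe, and leave the other things on the bench where they are.

Things in the scene. Friction and masses are not known exactly. Their poses are not given: they have to be found in the camera images.
- rig: bench filter press, fixed: steel base 275 (x) x 420 (y) x 18 mm with rails along y. The press (rear column, head, spindle, black handwheel, top at 340 mm) stands over its point (0, +130 mm); ram underside 174 mm above the table, wheel 62 mm in radius. Origin at table height under the middle of the rails; -x looks to the robot, +y is the press end. Turned by up to 5 degrees
- carriage (a joint): carriage position along the rails in m: 0 = centred under the press, growing towards -y of the rig (away from the press, to the loading flag); end stops at -0.012 and 0.255. Slides with about 8 N when the lever is released; held fast when the lever is locked.
- lever (a joint): red-knobbed clamp lever on the carriage, turns level about an upright pivot: 0 = locked (lever lies along the rails, pointing to rig -y), 1.3 = fully released (swung clockwise seen from above, pointing to the robot, rig -x). It grips the carriage below about 0.2; stays where it is left; locking may drag an unlocked carriage a few mm towards the press; takes about 2 N at the knob.
- pad (a point): centre of the top face of the black rubber pad on the carriage, 46 mm above the table; the pad is 90 mm (its x, across the rails) by 46 mm (its y, along the rails), the same outline as a plate, and stands 8 mm above the carriage plate
- handle (a point): top centre of the black upright handle post fixed on the carriage (16 mm wide, 54 mm high, its top 92 mm above the table), used to slide the carriage; it stands 125 mm from the pad centre towards the robot and 45 mm towards the press
- lever_pivot (a point): axis of the lever; the knob's axis is 80 mm from it
- pointer (a point): index point of the carriage, level with the pad's centre along the rails; the white pointer at the carriage's robot-side edge shows it
- press_mark (a point): the blue line on the base's robot-side margin: pointer here means the pad is centred under the press
- load_flag: yellow flag, 12 mm high, fixed for the run on the base's robot-side margin: the loading mark; pointer here (carriage at roughly 0.175 to 0.225, it differs from start to start) means the carriage is at the loading place; origin: the point the pointer must reach
- lever_knob (a point): a point on the axis of the lever's red knob, an upright cylinder 18 mm wide, from 50 to 90 mm above the table; the point is at the centre of its top; the flat lever arm under it is 8 mm thick, its top 50 mm above the table
- plate1: white filter plate with a green ribbed face on both sides, 90 (x) x 46 (y) x 14 (z) mm, about 0.12 kg, both sides alike; origin at its centre; lies flat on the table to the robot's right. Not every plate is present.
- plate2: white filter plate with a green ribbed face on both sides, 90 (x) x 46 (y) x 14 (z) mm, about 0.12 kg, both sides alike; origin at its centre; lies flat on the table to the robot's right. Not every plate is present.
- plate3: white filter plate with a green ribbed face on both sides, 90 (x) x 46 (y) x 14 (z) mm, about 0.12 kg, both sides alike; origin at its centre; lies flat on the table to the robot's right. Not every plate is present.
- plate4: white filter plate with a green ribbed face on both sides, 90 (x) x 46 (y) x 14 (z) mm, about 0.12 kg, both sides alike; origin at its centre; lies flat on the table to the robot's right. Not every plate is present.
- block: pressure block: blue slab 90 (x) x 46 (y) x 26 mm with an aluminium grip bar on top, 60 (x) x 18 (y) x 26 mm, 52 mm high in all, about 0.25 kg; origin under its centre; stands on the table to the robot's right
- cup: steel collecting cup, open top, 60 mm wide, 40 mm high, wall 3 mm, 0.12 kg; origin under its centre; starts on the table to the robot's right
- cup_place (a point): centre, at table height, of the blue ring (72 mm wide, white inside) painted on the table at the press end of the rig, where the cup stands. A thin outlet pipe fixed to the rig (10 mm thick, top 65 mm above the table) points at this point and ends 46 mm from it on its rig -y side, 16 mm clear of the cup
- dish: bystander: flat round 60 mm clear culture dish, 16 mm high, origin under its centre
- bottle: bystander: amber bottle, 64 mm wide, 150 mm high, on the left; origin under its centre
- scraper: bystander: spatula with a wooden handle lying near the robot on the right

How it is judged:
By the outcome, as a careful person would: the job done as asked, in the order asked, and still so for the second after the job is handed in, with the robot touching nothing.
Of plate1, plate2, plate3, plate4 only 2 to 4 are there at a start; the rules pass over those that are not, and their reading is None.
At some moment in a run one of cup may be knocked a few centimetres aside while the robot is not near it.
Once in a run the grip may slacken for a moment while it holds something.
It also fails if it takes over 210 s, if anything falls off the work surface, if the arm or the gripper's body presses on something with over 40 N, if the wrist force passes 120 N, or if a joint passes its speed limit or range.

## Working session

There is one attempt and no reset: what is moved stays moved. The work goes in short steps, Python scripts to look and compute and a shell command to move; the robot and the scene stay as the last step left them, time stands still between calls to the robot, and variables do not carry over. Pictures are saved under pics/ and viewed, at most 14 in all, crops included, and the job is handed in when it is done.

```bash
ls; mkdir -p pics
python3 - <<'E'
from workcell import *
import cv2
s=read_state();print({k:(v if not hasattr(v,'round') else v) for k,v in s.items()})
for n in ["scene","top","wrist"]:
    im=read_camera(n);cv2.imwrite(f"pics/{n}0.png",im);m=camera_model(n);print(n,m)
E
```

```text
pics
{'time': 0.0, 'q': array([ 1.21910177e+00,  2.64801852e-01,  1.60535537e+00,  6.00517693e-06,
        1.27369149e+00, -3.68791031e-02]), 'joint_vel': array([-2.06927816e-05, -4.54615007e-04,  1.25237510e-03,  2.66606046e-04,
       -2.59263044e-04, -8.05322837e-04]), 'joint_torque': array([-1.34483958e-03, -5.15134227e+01, -3.67304063e+01, -4.80882609e-04,
        1.34399461e-02, -1.23290572e-06]), 'tool_pos': array([0.20874615, 0.64115478, 0.22993927]), 'tcp_rot': array([-0.49240467, -3.10231494,  0.0034749 ]), 'wrist_force': array([-0.22962233,  0.02568222,  0.2087887 ]), 'torque': array([ 0.00271807,  0.03778883, -0.01970665]), 'grip_force': 0.0, 'width': 1.0023231683077634}
scene {'camera_matrix': array([[492.95142333,   0.        , 323.49208789],
       [  0.        , 492.95142333, 241.26147938],
       [  0.        ,   0.        ,   1.        ]]), 'k1': -0.07519385458939258, 'R': array([[ 0.79215954,  0.61026208, -0.00796605],
       [ 0.44845385, -0.59087619, -0.67063736],
       [-0.4139715 ,  0.52767938, -0.74174259]]), 't': array([-0.42122844, -0.15413001,  1.36955434])}
top {'camera_matrix': array([[515.23386284,   0.        , 313.20516622],
       [  0.        , 515.23386284, 234.46182088],
       [  0.        ,   0.        ,   1.        ]]), 'k1': -0.09450273822054873, 'R': array([[ 0.02630433, -0.99948107,  0.01859247],
       [-0.98467201, -0.02911358, -0.17196928],
       [ 0.17242133, -0.01378395, -0.98492684]]), 't': array([0.00681503, 0.48967929, 1.18089578])}
wrist {'camera_matrix': array([[340.15158374,   0.        , 316.8834564 ],
       [  0.        , 340.15158374, 244.07602026],
       [  0.        ,   0.        ,   1.        ]]), 'k1': -0.05565859120225663, 'R': array([[ 0.31046672,  0.95058232, -0.00191474],
       [ 0.91759211, -0.29916461,  0.26177328],
       [ 0.24826423, -0.08302884, -0.9651275 ]]), 't': array([-0.67451229, -0.03204194,  0.37791919])}
```

View pics/top0.png

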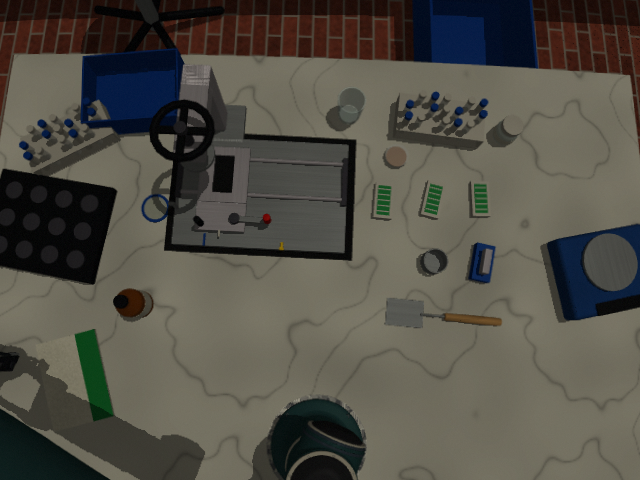

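View pics/scene0.png

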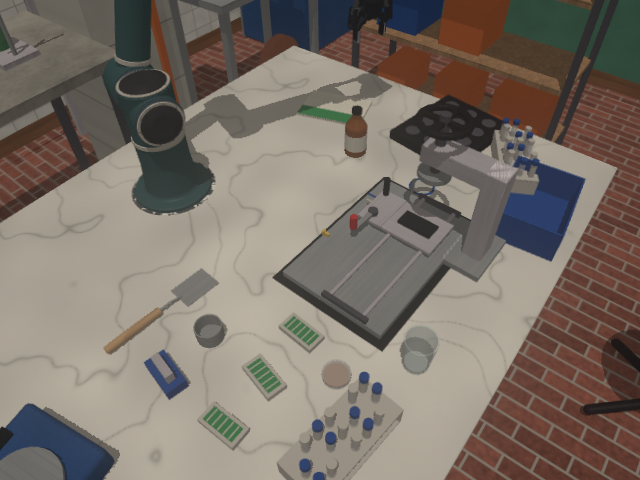

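The top view shows three plates at about (383,201), (433,200) and (480,198), the block at (482,263) and the cup at (432,262). On the rig I see the knob at (267,218), the flag at (282,245) and the ring at (156,208). The scene view agrees. Next I'll enlarge both views for exact pixels.

```bash
cat > h.py <<'E'
from workcell import *
import cv2, numpy as np
from scipy.optimize import least_squares
from scipy.spatial.transform import Rotation as Ro
def K(m): return m["camera_matrix"]
def proj(m,X):
    c=m["R"]@np.asarray(X,float)+m["t"]; p=c[:2]/c[2]; p=p*(1+m["k1"]*(p@p)); k=K(m); return np.array([k[0,0]*p[0]+k[0,2],k[1,1]*p[1]+k[1,2]])
def ray(m,uv):
    d=np.array([m["k1"],0,0,0]); p=cv2.undistortPoints(np.array([[uv]],float),K(m),d)[0,0]
    R=m["R"]; return -R.T@m["t"], R.T@np.array([p[0],p[1],1])
def onz(m,uv,z):
    o,d=ray(m,uv); return o+d*(z-o[2])/d[2]
def tri(obs):
    A=np.zeros((3,3));b=np.zeros(3)
    for m,uv in obs:
        o,d=ray(m,uv);d=d/np.linalg.norm(d);P=np.eye(3)-np.outer(d,d);A+=P;b+=P@o
    X=np.linalg.solve(A,b);return X,[np.round(proj(m,X)-uv,1) for m,uv in obs]
def go(target,yaw=None,s=None):
    """delta in tool axes (cm) to target; yaw = world angle of the tool y axis (mod pi)"""
    s=s or read_state(); R=Ro.from_rotvec(s["tcp_rot"]); M=R.as_matrix()
    cur=np.arctan2(M[1,1],M[0,1]); out={}
    print("pos",np.round(s["tool_pos"],4),"yawY %.4f"%cur,"tilt",np.round(M[:2,2],3),"q6 %.2f"%s["q"][5],"t %.1f"%s["time"])
    if yaw is not None:
        d=(yaw-cur+np.pi/2)%np.pi-np.pi/2
        Rz=Ro.from_rotvec([0,0,d]).as_matrix()
        yx=np.cos(cur+d),np.sin(cur+d); Y=np.array([yx[0],yx[1],0]);Z=np.array([0,0,-1.]);X=np.cross(Y,Z); M2=np.c_[X,Y,Z]
        rv=(R.inv()*Ro.from_matrix(M2)).as_rotvec(); print("turn first",np.round(rv,4)); M=M2
    if target is not None: print("then shift cm",np.round(M.T@(np.asarray(target)-s["tool_pos"])*100,2))
E
python3 - <<'E'
from h import *
t=cv2.imread("pics/top0.png");s=cv2.imread("pics/scene0.png")
def crop(im,x,y,w,h,f,n):
    c=cv2.resize(im[y:y+h,x:x+w],None,fx=f,fy=f,interpolation=cv2.INTER_CUBIC)
    c=cv2.convertScaleAbs(c,alpha=1.5)
    for u in range((x+19)//20*20,x+w,20): cv2.putText(c,str(u),(int((u-x+.5)*f),10),0,.35,(0,255,255),1); cv2.line(c,(int((u-x+.5)*f),12),(int((u-x+.5)*f),18),(0,255,255),1)
    for v in range((y+19)//20*20,y+h,20): cv2.putText(c,str(v),(0,int((v-y+.5)*f)),0,.35,(0,255,255),1); cv2.line(c,(24,int((v-y+.5)*f)),(30,int((v-y+.5)*f)),(0,255,255),1)
    cv2.imwrite(n,c)
crop(t,140,125,200,140,4,"pics/c1.png"); crop(s,290,165,180,135,4.4,"pics/c2.png")
m=camera_model("top");ms=camera_model("scene")
for nm,im,mm in(("top",t,m),("scene",s,ms)):
    hsv=cv2.cvtColor(im,cv2.COLOR_BGR2HSV)
    g=cv2.inRange(hsv,(50,80,40),(85,255,255)); g=cv2.morphologyEx(g,cv2.MORPH_CLOSE,np.ones((5,5)))
    for c in cv2.findContours(g,0,1)[0]:
        if 120<cv2.contourArea(c)<2500:
            w=np.array([onz(mm,p[0],.014)[:2] for p in c]);(cx,cy),(a,b),an=cv2.minAreaRect((w*1000).astype(np.float32));print(nm,"green",np.mean(c[:,0],0),np.round([cx,cy,a,b,an],1))
    g=cv2.inRange(hsv,(105,120,40),(125,255,255))
    for c in cv2.findContours(g,0,1)[0]:
        if cv2.contourArea(c)>60:
            w=np.array([onz(mm,p[0],.026)[:2] for p in c]);print(nm,"blue",cv2.boundingRect(c),np.round(cv2.minAreaRect((w*1000).astype(np.float32))[0],1),np.round(cv2.minAreaRect((w*1000).astype(np.float32))[1:][0],1),cv2.minAreaRect((w*1000).astype(np.float32))[2])
E
```

```text
top green [337.45744681 414.80851064] [ 73.3 -47.8 103.   23.7  57.6]
top green [ 94.08571429 373.6952381 ] [143.9 530.  209.3  51.   17.4]
top green [383.2278481  199.74683544] [ 586.6 -150.6   31.4   74.3   86.2]
top green [480.44871795 198.        ] [ 599.5 -396.    72.2   32.5    2. ]
top green [433.14285714 198.77922078] [ 593.2 -275.5   32.2   74.1   76.7]
top blue (471, 243, 24, 40) [ 436.  -392.7] [45.5 91.3] 78.9688949584961
top blue (557, 224, 83, 96) [ 423.2 -715. ] [202. 233.] 11.638948440551758
top blue (142, 195, 26, 27) [539.8 415.3] [68.5 46.3] 40.00227737426758
top blue (81, 48, 102, 75) [870.4 498.2] [190.6 264.4] 6.026330947875977
top blue (529, 0, 9, 68) [1063.3 -559.5] [  8.7 204.8] 89.83134460449219
top blue (429, 0, 57, 65) [1052.1 -349.5] [185.6 148.5] 0.11175400763750076
scene green [222.52083333 423.5625    ] [ 599.  -395.    72.3   30.1    1. ]
scene green [263.64130435 375.11956522] [ 592.9 -273.6   29.6   71.6   77.1]
scene green [300.72151899 330.21518987] [ 586.4 -149.2   29.2   71.4   85.7]
scene green [324.3        113.49090909] [136.1 522.5 165.4  44.3  17.2]
scene green [596.72649573  27.27350427] [ 642.8 1792.    21.   662.2    7.6]
scene blue (300, 459, 10, 12) [ 769.1 -361.7] [16.9 17.3] 83.49983978271484
scene blue (326, 432, 9, 10) [ 774.4 -295.4] [14.4 16.4] 37.39353942871094
scene blue (0, 407, 100, 73) [ 388.8 -637.7] [204.1  96. ] 12.602086067199707
scene blue (151, 366, 30, 25) [ 445.7 -406.2] [69.5 31. ] 13.8461275100708
scene blue (503, 156, 82, 91) [832.4 541.9] [191.  318.4] 5.676695346832275
scene blue (386, 0, 58, 35) [ -11.  1337.1] [220.7 383.3] 23.799861907958984
scene blue (319, 0, 34, 38) [-258.8 1110. ] [147.9 371.5] 36.72135543823242
scene blue (269, 0, 40, 36) [-428.4  997.7] [170.5 366. ] 40.046905517578125
scene blue (242, 0, 21, 41) [-534.3  888.4] [ 78.  406.8] 45.42926025390625
```

View pics/c1.png

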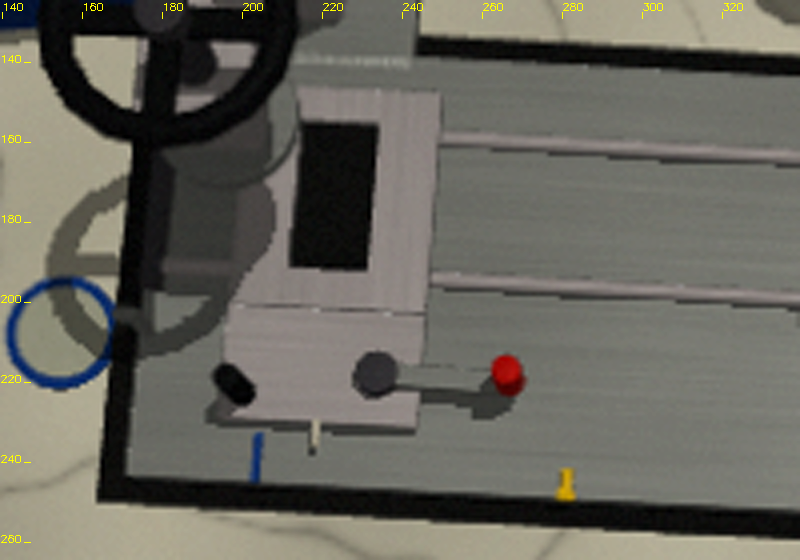

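View pics/c2.png

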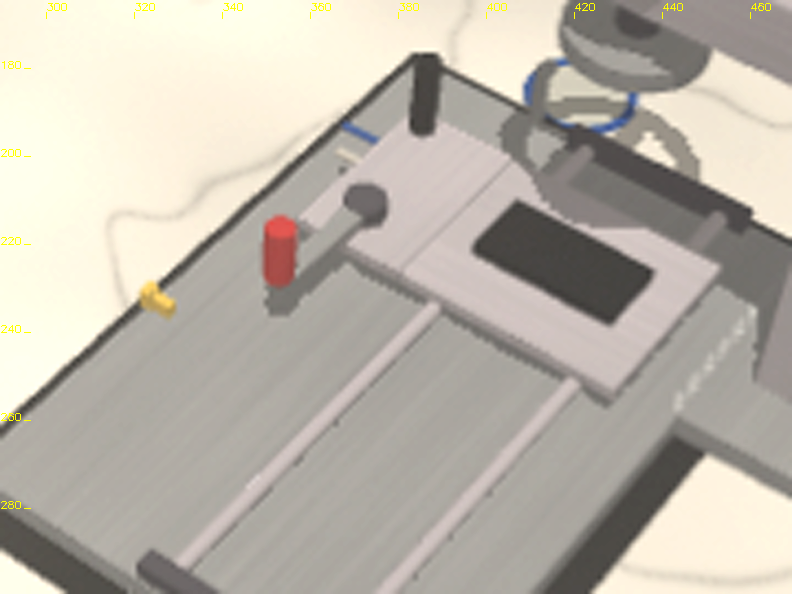

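Crop pixels for the top and scene views:

| Point | Top view | Scene view |
|---|---|---|
| Knob top | (266.4,216.6) | (353.2,215.4) |
| Handle top | (196,218) | (386.4,177.6) |
| Pad centre | (223.4,173.6) | (417.6,223.8) |
| Pointer tip | (217.8,237.6) | (366.4,198.7) |
| Blue line | (203.9,239) | not picked |
| Flag | (281.4,245.6) | (325.2,232.7) |
| Ring | (154.9,207.9) | (421.4,186.2) |

Run:
```python
from h import *
t=camera_model("top");s=camera_model("scene")
P={}
for n,a,b in [("knob",(266.4,216.6),(353.2,215.0)),("handle",(196,218),(386.4,177.4)),("pivot",(233.5,217.9),(372.5,209)),("pad",(223.4,173.6),(417.6,223.8)),("pointer",(217.8,237.3),(366.4,198.5)),("flag",(281.4,245.3),(325.2,232.5)),("ring",(154.9,207.9),(421.4,186.2)),("blockgrip",(484.5,261),(162,366)),("cup",(432.5,261),(209.5,329))]:
    X,e=tri([(t,a),(s,b)]); P[n]=X; print(n,np.round(X,4),*e)
# pad orientation, at z .046
c=lambda x,y:((x+.5)/4-.5+140,(y+.5)/4-.5+125)
q=[onz(t,c(*p),.046) for p in [(303,123),(378,124),(369,270),(291,267)]]
print(np.round(q,4)); print("pad on z",np.mean(q,0))
for n,p,z in [("line",(257,458),.018),("pointer",(313,440),.03),("flag",(567,470),.03)]: print(n,np.round(onz(t,c(*p),z),4))
# rails dir
a=onz(t,c(440,137),.025);b=onz(t,c(795,157),.025);print("rail angle of -y rel",np.degrees(np.arctan2((b-a)[0],-(b-a)[1])))
a=onz(t,c(435,275),.025);b=onz(t,c(795,299),.025);print("rail angle of -y rel",np.degrees(np.arctan2((b-a)[0],-(b-a)[1])))
a=onz(t,c(100,500),.0);b=onz(t,c(795,537),.0);print(np.degrees(np.arctan2((b-a)[0],-(b-a)[1])))
d=P["knob"]-P["pivot"];print("lever",np.degrees(np.arctan2(d[0],-d[1])),np.linalg.norm(d[:2]))
go([P["knob"][0],P["knob"][1],.2],np.pi/2)
```

```text
knob [0.5192 0.1299 0.0942] [-0.3 -0.3] [-0.4  0.1]
handle [0.51   0.2896 0.0962] [0. 0.] [ 0. -0.]
pivot [0.5224 0.2109 0.053 ] [-0.3 -0.3] [-0.4  0.1]
pad [0.6338 0.2433 0.0428] [-0.4 -0.5] [-0.6  0.2]
pointer [0.4783 0.2491 0.0352] [-0.5 -0.6] [-0.7  0.2]
flag [0.4634 0.0957 0.0277] [-0. -0.] [-0.  0.]
ring [5.527e-01 4.160e-01 3.000e-04] [-0.2 -0.2] [-0.3  0.1]
blockgrip [ 0.4364 -0.3913  0.0436] [0.2 0.2] [ 0.4 -0.1]
cup [ 0.4363 -0.2689  0.0238] [-0.1 -0.1] [-0.2  0. ]
[[0.6772 0.2641 0.046 ]
 [0.6778 0.2182 0.046 ]
 [0.5861 0.2185 0.046 ]
 [0.5866 0.2656 0.046 ]]
pad on z [0.63193368 0.24160989 0.046     ]
line [0.4743 0.2843 0.018 ]
pointer [0.4843 0.2488 0.03  ]
flag [0.4706 0.0959 0.03  ]
rail angle of -y rel -1.576403076261041
rail angle of -y rel -2.1824330720403626
-1.3661430618973087
lever -2.281778731486115 0.08109696975116053
pos [0.2088 0.6413 0.2302] yawY 1.2560 tilt [-0.001 -0.002] q6 -0.04 t 0.1
turn first [-1.800e-03 -3.000e-04 -3.148e-01]
then shift cm [-31.04 -51.14   3.02]
```

```bash
python3 -m crank '[[[0,0,0,0,0,-0.0945],[0,0,0,0,0,-0.0945],[0,0,0,0,0,-0.0945],[-2,-3,0,0,0,0],[-2,-3,0,0,0,0],[-2,-3,0,0,0,0],[-2,-3,0,0,0,0],[-2,-3,0,0,0,0]]]'; python3 -m crank '[[[-2,-3,0,0,0,0],[-2,-3,0,0,0,0],[-2,-3,0,0,0,0],[-2,-3,0,0,0,0],[-2,-3,0,0,0,0],[-2,-3,0,0,0,0],[-2,-3,0,0,0,0],[-2,-3,0,0,0,0]]]'; python3 -m crank '[[[-2,-3,0,0,0,0],[-2,-3,0,0,0,0],[-2,-3,0,0,0,0],[0,0,0,0,0,0],[0,0,0,0,0,0]]]'
python3 - <<'E'
from h import *
go([.5192,.1299,.2],1.5394)
m=camera_model("wrist");cv2.imwrite("pics/w1.png",read_camera("wrist"));np.savez("w1.npz",**m)
print(proj(m,[.5192,.1299,.09]))
E
```

```text
time: 0.82
tool_pos: [0.3046, 0.4872, 0.2308]
tcp_rot: [-0.048, -3.141, 0.001]
wrist_force: [1.2, 0.6, 0.0]
width: 0.998
grip_force: 0.0
time: 1.48
tool_pos: [0.4571, 0.2422, 0.2311]
tcp_rot: [-0.049, -3.141, 0.0]
wrist_force: [0.0, 0.2, 0.2]
width: 1.004
grip_force: 0.0
time: 1.9
tool_pos: [0.5143, 0.1504, 0.2309]
tcp_rot: [-0.055, -3.14, 0.0]
wrist_force: [-1.0, 0.1, 0.4]
width: 0.999
grip_force: 0.0
pos [0.5143 0.1504 0.2309] yawY 1.5356 tilt [-0.001 -0.   ] q6 -1.30 t 1.9
turn first [-0.0001 -0.0008 -0.0038]
then shift cm [-0.55 -2.03  3.09]
[292.32656926 239.83043764]
```

View pics/w1.png

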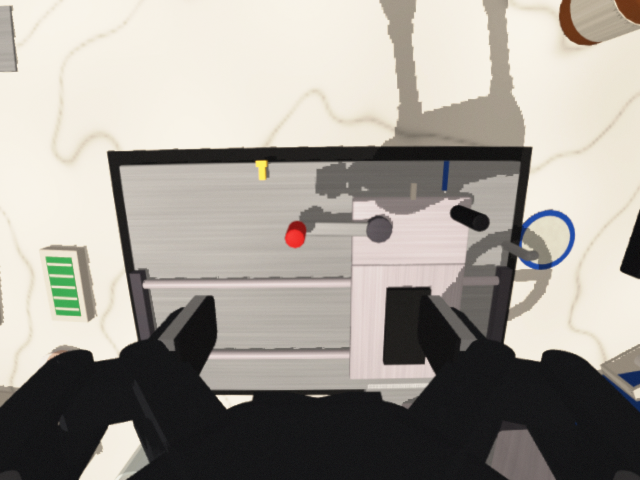

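The wrist view shows the knob at about (296,233), pivot (379,229), handle (470,217), flag (262,168), blue line (446,175), ring (547,240) and pad (406,326). I'll compare these with predictions from the measured points.

Run:
```python
from h import *
m=dict(np.load("w1.npz"));im=cv2.imread("pics/w1.png");hsv=cv2.cvtColor(im,cv2.COLOR_BGR2HSV)
t=camera_model("top");s=camera_model("scene");T=cv2.imread("pics/top0.png");S=cv2.imread("pics/scene0.png")
def blob(im,lo,hi,box=None):
    h=cv2.cvtColor(im,cv2.COLOR_BGR2HSV);k=cv2.inRange(h,lo,hi)
    if box: z=np.zeros_like(k);x,y,w,hh=box;z[y:y+hh,x:x+w]=k[y:y+hh,x:x+w];k=z
    c=max(cv2.findContours(k,0,1)[0],key=cv2.contourArea);return cv2.boundingRect(c),np.mean(np.argwhere(k)[:,::-1],0),k
for n,i,mm in (("w",im,m),("t",T,t),("s",S,s)):
    print(n,"red",blob(i,(0,150,60),(8,255,255),{"w":(200,150,200,150),"t":(250,200,40,40),"s":(340,205,30,40)}[n])[:2],"knob axis pred mid",np.round(proj(mm,[.5192,.1299,.09]),1),np.round(proj(mm,[.5192,.1299,.05]),1))
rb,rc,k=blob(im,(100,120,40),(125,255,255),(510,190,80,100));print("ring w",cv2.fitEllipse(np.argwhere(k)[:,::-1].astype(np.float32))[0],proj(m,[.5527,.4160,0]))
rb,rc,k=blob(T,(100,120,40),(125,255,255),(135,185,40,45));e=cv2.fitEllipse(np.argwhere(k)[:,::-1].astype(np.float32))[0];print("ring t",e,onz(t,e,0))
print("line w",blob(im,(105,120,40),(125,255,255),(435,150,25,50))[:2], onz(m,blob(im,(105,120,40),(125,255,255),(435,150,25,50))[1],.018))
f=blob(im,(20,150,60),(35,255,255),(240,150,50,40));print("flag w",f[:2]); X=tri([(m,f[1]),(t,blob(T,(20,150,60),(35,255,255),(270,230,30,30))[1]),(s,blob(S,(20,150,60),(35,255,255),(315,220,25,25))[1])]);print(X)
print("pivot",tri([(m,(379,229)),(t,(233.5,217.9)),(s,(372.5,209))]))
c=cv2.resize(im[140:300,200:420],None,fx=3.6,fy=3.6,interpolation=cv2.INTER_CUBIC);cv2.imwrite("pics/w1c.png",c)
pq=[onz(m,p,.046) for p in [(388,288),(431,288),(424,363),(384,363)]];print(np.round(pq,4),np.mean(pq,0))
```

```text
w red ((285, 221, 21, 27), array([295.47030879, 234.19477435])) knob axis pred mid [292.3 239.8] [295.2 229.6]
t red ((263, 214, 8, 7), array([266.28888889, 217.02222222])) knob axis pred mid [266.2 216.7] [267.4 220.1]
s red ((350, 215, 7, 5), array([353.26923077, 216.76923077])) knob axis pred mid [352.7 216.4] [352.1 228.1]
ring w (545.3106079101562, 239.4582061767578) [545.89834133 239.95413587]
ring t (155.0749969482422, 207.6297607421875) [0.55285367 0.41517322 0.        ]
line w ((442, 161, 7, 29), array([445.17391304, 174.73913043])) [0.47378131 0.28530967 0.018     ]
flag w ((255, 160, 13, 19), array([262.05594406, 167.28671329]))Traceback (most recent call last):
  File "<stdin>", line 13, in <module>
  File "<stdin>", line 7, in blob
ValueError: max() iterable argument is empty
```

```bash
python3 -m crank '[[[-0.46,-1.93,0,0,0,-0.004],[0,0,3.4,0,0,0],[0,0,3.4,0,0,0],[0,0,3.4,0,0,0],[0,0,3.4,0,0,0],[0,0,3.4,0,0,0],[0,0,0,0,0,0],[0,0,0,0,0,0]]]' 5 25; python3 -m crank '[[[0,0,0,0,0,0],[0,0,0,0,0,0],[0,0,0,0,0,0],[0,0,0,0,0,0],[0,0,0,0,0,0],[0,0,0,0,0,0]]]' 0.5 25
python3 - <<'E'
from h import *
go(None);s=read_state();print(s["wrist_force"],s["width"],s["grip_force"])
E
```

```text
time: 2.62
tool_pos: [0.5149, 0.1334, 0.0594]
tcp_rot: [-0.04, -3.135, 0.002]
wrist_force: [0.9, 0.1, 1.2]
width: 0.588
grip_force: 0.0
time: 3.12
tool_pos: [0.5199, 0.1307, 0.0645]
tcp_rot: [0.041, 3.137, -0.005]
wrist_force: [-0.4, -9.6, 4.5]
width: 0.193
grip_force: 25.9
pos [0.5199 0.1307 0.0645] yawY 1.5447 tilt [ 0.004 -0.003] q6 -1.34 t 3.1
[-0.40455501 -9.56825564  4.51099973] 0.19261961197383573 25.91491162776947
```

```bash
python3 -m crank '[[[0.865,0.05,0,0,0,0],[0.855,0.14,0,0,0,0],[0.83,0.23,0,0,0,0],[0.8,0.32,0,0,0,0],[0.77,0.4,0,0,0,0],[0.72,0.49,0,0,0,0]]]'; python3 -m crank '[[[0.66,0.56,0,0,0,0],[0.6,0.63,0,0,0,0],[0.52,0.69,0,0,0,0],[0.45,0.74,0,0,0,0],[0.36,0.78,0,0,0,0],[0.27,0.82,0,0,0,0],[0,0,0,0,0,0]]]'; python3 -m crank '[[[0,0,0,0,0,0],[0,0,0,0,0,0],[0,0,0,0,0,0]]]' 4
python3 - <<'E'
from h import *
go(None);s=read_state();print(s["wrist_force"],s["width"])
E
```

```text
time: 3.62
tool_pos: [0.472, 0.1489, 0.0644]
tcp_rot: [0.043, 3.136, -0.003]
wrist_force: [0.5, -7.1, 3.1]
width: 0.198
grip_force: 25.8
time: 4.2
tool_pos: [0.4424, 0.1935, 0.0643]
tcp_rot: [0.043, 3.141, -0.001]
wrist_force: [-6.3, -3.2, 8.5]
width: 0.199
grip_force: 25.8
time: 4.45
tool_pos: [0.4438, 0.1937, 0.0629]
tcp_rot: [0.043, 3.138, 0.002]
wrist_force: [0.0, -0.3, 0.2]
width: 0.467
grip_force: 0.0
pos [0.4438 0.1937 0.0629] yawY 1.5435 tilt [0.003 0.001] q6 -1.18 t 4.5
[ 0.0138972  -0.2801483   0.23704427] 0.46740526121304915
```

```bash
python3 -m crank '[[[0,0,-3.3,0,0,0],[0,0,-3.3,0,0,0],[-2.1,3.26,0,0,0,0],[-2.1,3.26,0,0,0,0],[-2.1,3.26,0,0,0,0],[0,0,0,0,0,0]]]' 5; python3 -m crank '[[[0,0,3.6,0,0,0],[0,0,3.6,0,0,0],[0,0,0,0,0,0],[0,0,0,0,0,0]]]'; python3 -m crank '[[[0,0,0,0,0,0],[0,0,0,0,0,0],[0,0,0,0,0,0],[0,0,0,0,0,0],[0,0,0,0,0,0],[0,0,0,0,0,0]]]' 0.5 50
python3 - <<'E'
from h import *
go(None);s=read_state();print(s["wrist_force"],s["width"])
m=camera_model("wrist");cv2.imwrite("pics/w2.png",read_camera("wrist"));np.savez("w2.npz",**m)
E
```

```text
time: 4.95
tool_pos: [0.513, 0.2946, 0.1289]
tcp_rot: [0.041, 3.135, 0.008]
wrist_force: [0.5, -0.5, -0.9]
width: 0.584
grip_force: 0.0
time: 5.28
tool_pos: [0.5062, 0.2885, 0.0533]
tcp_rot: [-0.043, -3.137, 0.003]
wrist_force: [0.1, -1.1, 0.3]
width: 0.585
grip_force: 0.0
time: 5.78
tool_pos: [0.5077, 0.291, 0.0576]
tcp_rot: [0.044, 3.141, 0.005]
wrist_force: [-4.3, 7.3, -2.1]
width: 0.17
grip_force: 48.7
pos [0.5077 0.291  0.0576] yawY 1.5430 tilt [0.    0.003] q6 -1.07 t 5.8
[-4.33698716  7.29988041 -2.05135365] 0.16969170869987166
```

View pics/w2.png

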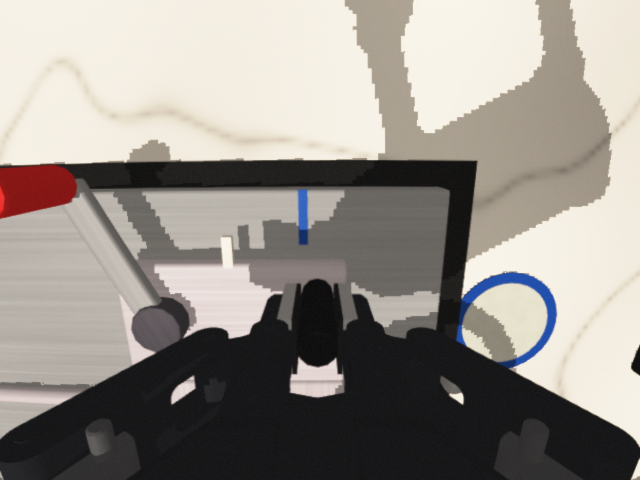

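The handle is gripped. The pointer tip is at (227,237), the blue line at (303,215) and the lever is swung toward the robot. Next I'll slide the carriage most of the way to the flag.

```bash
python3 -m crank '[[[0,-1,0,0,0,0],[0,-2,0,0,0,0],[0,-2,0,0,0,0],[0,-2,0,0,0,0],[0,-2,0,0,0,0],[0,-2,0,0,0,0],[0,-2,0,0,0,0],[0,-1.5,0,0,0,0]]]';python3 -m crank '[[[0,0,0,0,0,0],[0,0,0,0,0,0],[0,0,0,0,0,0]]]'
python3 - <<'E'
from h import *
go(None);s=read_state();print(s["wrist_force"],s["width"])
m=camera_model("wrist");im=read_camera("wrist");np.savez("w3.npz",**m)
cv2.imwrite("pics/w3.png",cv2.resize(im[120:320,100:400],None,fx=2.6,fy=2.6,interpolation=cv2.INTER_CUBIC));cv2.imwrite("pics/w3f.png",im)
E
```

```text
time: 6.5
tool_pos: [0.5042, 0.1446, 0.0576]
tcp_rot: [0.044, 3.14, 0.004]
wrist_force: [-2.3, 7.9, -1.5]
width: 0.171
grip_force: 50.2
time: 6.75
tool_pos: [0.5041, 0.1422, 0.0576]
tcp_rot: [-0.043, -3.141, 0.005]
wrist_force: [-3.9, -7.4, 4.3]
width: 0.17
grip_force: 51.2
pos [0.5041 0.1422 0.0576] yawY 1.5435 tilt [-0.    -0.003] q6 -1.31 t 6.8
[-3.85633396 -7.41794035  4.26295295] 0.16957529958947296
```

View pics/w3.png

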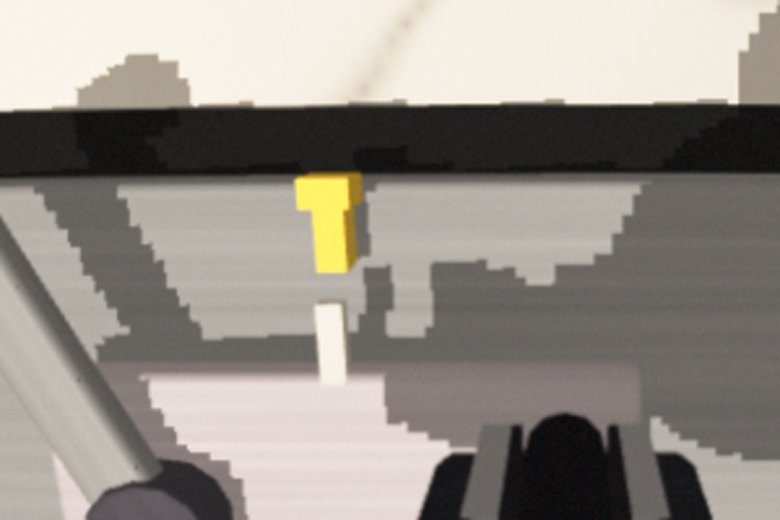

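The pointer tip is at crop (331,303), nearly in line with the flag stem at (330,270). I'll work out the remaining offset along the rails.

Run:
```python
from h import *
m=dict(np.load("w3.npz"));c=lambda x,y:((x+.5)/2.6-.5+100,(y+.5)/2.6-.5+120)
s=read_state();a=.031;X=np.array([np.cos(a),-np.sin(a),0]);Y=np.array([np.sin(a),np.cos(a),0])
f=lambda p:(round(p@X,4),round(p@Y,4))
print("tcp",f(s["tool_pos"]),"-> pointer by handle",f(s["tool_pos"])[1]-.045)
for z in (.018,.030): print("flag z",z,"stem end",f(onz(m,c(331,272),z)),"tip-left/right top",f(onz(m,c(295,178),z)),f(onz(m,c(352,178),z)))
for z in (.026,.030,.034,.038): print("pointer z",z,f(onz(m,c(330,304),z)),f(onz(m,c(333,382),z)))
m1=dict(np.load("w1.npz"));t=camera_model("top");print("flag w1",f(onz(m1,(262,168),.03)),"line w1",f(onz(m1,(445.2,174.7),.018)),"line t",f(onz(t,(203.9,239.1),.018)),"flag t",f(onz(t,(281.4,245),.03)))
m2=dict(np.load("w2.npz"));print("line w2",f(onz(m2,(303,216),.018)))
for z in (.026,.03,.034): print("pointer w1",f(onz(m1,(413,184),z)))
```

```text
tcp (np.float64(0.4994), np.float64(0.1579)) -> pointer by handle 0.11290000000000001
flag z 0.018 stem end (np.float64(0.4704), np.float64(0.1094)) tip-left/right top (np.float64(0.4507), np.float64(0.1032)) (np.float64(0.4508), np.float64(0.1149))
flag z 0.03 stem end (np.float64(0.4678), np.float64(0.1126)) tip-left/right top (np.float64(0.4495), np.float64(0.1069)) (np.float64(0.4495), np.float64(0.1178))
pointer z 0.026 (np.float64(0.4753), np.float64(0.1109)) (np.float64(0.492), np.float64(0.1104))
pointer z 0.03 (np.float64(0.4743), np.float64(0.112)) (np.float64(0.4906), np.float64(0.1115))
pointer z 0.034 (np.float64(0.4733), np.float64(0.1131)) (np.float64(0.4892), np.float64(0.1127))
pointer z 0.038 (np.float64(0.4723), np.float64(0.1142)) (np.float64(0.4878), np.float64(0.1138))
flag w1 (np.float64(0.4569), np.float64(0.1131)) line w1 (np.float64(0.4647), np.float64(0.2999)) line t (np.float64(0.4653), np.float64(0.2988)) flag t (np.float64(0.4605), np.float64(0.1099))
line w2 (np.float64(0.4648), np.float64(0.3))
pointer w1 (np.float64(0.4735), np.float64(0.2646))
pointer w1 (np.float64(0.4732), np.float64(0.2635))
pointer w1 (np.float64(0.4728), np.float64(0.2624))
```

```bash
python3 -m crank '[[[0,-0.1,0,0,0,0],[0,0,0,0,0,0],[0,0,0,0,0,0]]]'; python3 -m crank '[[[0,0,0,0,0,0],[0,0,0,0,0,0],[0,0,0,0,0,0],[0,0,-3.6,0,0,0],[0,0,-3.6,0,0,0],[0,0,0,0,0,0]]]' 5; python3 -m crank '[[[2.1,-3.26,0,0,0,0],[2.1,-3.26,0,0,0,0],[2.1,-3.26,0,0,0,0],[0,0,0,0,0,0],[0,0,0,0,0,0]]]';  python3 - <<'E'
from h import *
go([.4395,.045,.062],1.5394)
m=camera_model("wrist");im=read_camera("wrist");np.savez("w4.npz",**m);cv2.imwrite("pics/w4.png",im)
k=cv2.inRange(cv2.cvtColor(im,cv2.COLOR_BGR2HSV),(0,150,60),(8,255,255));c=max(cv2.findContours(k,0,1)[0],key=cv2.contourArea);print(cv2.boundingRect(c),proj(m,[.4395,.045,.09]),proj(m,[.4395,.045,.05]))
E
```

```text
time: 7.05
tool_pos: [0.5041, 0.1423, 0.0575]
tcp_rot: [-0.043, -3.141, 0.003]
wrist_force: [-3.7, -4.1, 4.1]
width: 0.174
grip_force: 51.1
time: 7.55
tool_pos: [0.5097, 0.1448, 0.1352]
tcp_rot: [0.042, 3.128, 0.005]
wrist_force: [1.8, 0.2, 1.5]
width: 0.585
grip_force: 0.0
time: 7.97
tool_pos: [0.4379, 0.0462, 0.1277]
tcp_rot: [0.047, 3.14, 0.0]
wrist_force: [-0.6, 0.1, -0.4]
width: 0.583
grip_force: 0.0
pos [0.4379 0.0462 0.1277] yawY 1.5407 tilt [0.001 0.   ] q6 -1.49 t 8.0
turn first [0.0001 0.0014 0.0013]
then shift cm [-0.16 -0.11  6.57]
(272, 256, 33, 47) [313.4013279  278.59651256] [313.97598304 257.21877018]
```

Run:
```python
from h import *
m=dict(np.load("w4.npz"));print(onz(m,(288.5,287),.09),onz(m,(288.5,264),.05))
go(None)
im=cv2.imread("pics/w4.png");cv2.imwrite("pics/w4c.png",im)
```

```text
[0.44414599 0.03073509 0.09      ] [0.44378906 0.02754573 0.05      ]
pos [0.4391 0.047  0.128 ] yawY 1.5418 tilt [0.002 0.   ] q6 -1.49 t 8.0
```

View pics/w4c.png

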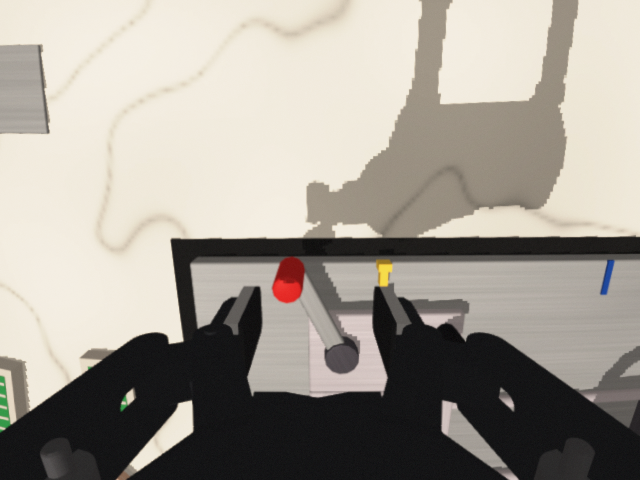

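The knob really stands at (.444,.030), at a lever angle of about 1.13, which is still released. I'll grip it there and swing it locked.

```bash
python3 -m crank '[[[-0.5,-1.7,0,0,0,0],[0,0,0,0,0,0],[0,0,3.3,0,0,0],[0,0,3.2,0,0,0],[0,0,0,0,0,0],[0,0,0,0,0,0]]]' 5 25; python3 -m crank '[[[0,0,0,0,0,0],[0,0,0,0,0,0],[0,0,0,0,0,0],[0,0,0,0,0,0],[0,0,0,0,0,0],[0,0,0,0,0,0]]]' 0.5 25;  python3 -m crank '[[[-0.35,-0.67,0,0,0,0],[-0.41,-0.63,0,0,0,0],[-0.47,-0.58,0,0,0,0],[-0.53,-0.54,0,0,0,0],[-0.57,-0.49,0,0,0,0],[-0.62,-0.43,0,0,0,0]]]'; python3 -m crank '[[[-0.65,-0.37,0,0,0,0],[-0.69,-0.31,0,0,0,0],[-0.71,-0.24,0,0,0,0],[-0.73,-0.18,0,0,0,0],[-0.75,-0.1,0,0,0,0],[-0.75,-0.03,0,0,0,0],[-0.1,0,0,0,0,0],[0,0,0,0,0,0]]]'; python3 -c "
from h import *
go(None);s=read_state();print(s['wrist_force'],s['width'])"
```

```text
time: 8.52
tool_pos: [0.4415, 0.031, 0.0609]
tcp_rot: [-0.041, -3.136, -0.0]
wrist_force: [-0.2, 0.0, 0.3]
width: 0.583
grip_force: 0.0
time: 9.02
tool_pos: [0.4447, 0.0302, 0.0642]
tcp_rot: [0.043, 3.138, 0.0]
wrist_force: [-1.4, -0.4, 7.7]
width: 0.201
grip_force: 25.6
time: 9.52
tool_pos: [0.4723, -0.0034, 0.0638]
tcp_rot: [0.043, 3.14, 0.003]
wrist_force: [-3.7, 2.6, 7.3]
width: 0.198
grip_force: 26.0
time: 10.18
tool_pos: [0.516, -0.0179, 0.0637]
tcp_rot: [0.042, 3.14, -0.001]
wrist_force: [-2.0, -1.4, 5.5]
width: 0.201
grip_force: 26.0
pos [ 0.516  -0.0179  0.0637] yawY 1.5439 tilt [ 0.001 -0.001] q6 -1.63 t 10.2
[-1.95107016 -1.36514477  5.48880496] 0.2006754544663207
```

```bash
python3 -m crank '[[[0,0,0,0,0,0],[0,0,0,0,0,0],[0,0,0,0,0,0],[0,0,-3.6,0,0,0],[0,0,-3.6,0,0,0],[0,0,-3.6,0,0,0],[0,0,-3.6,0,0,0],[0,0,-3.6,0,0,0]]]' 6; python3 -m crank '[[[-3,2.44,0,0,0,0],[-3,2.44,0,0,0,0],[-3,2.44,0,0,0,0],[-3,2.44,0,0,0,0],[-3,2.44,0,0,0,0],[0,0,0,0,0,0],[0,0,0,0,0,0],[0,0,0,0,0,0]]]'
python3 - <<'E'
from h import *
go(None)
m=camera_model("wrist");im=read_camera("wrist");np.savez("w5.npz",**m);cv2.imwrite("pics/w5.png",im)
cv2.imwrite("pics/t5.png",read_camera("top"))
E
```

```text
time: 10.85
tool_pos: [0.5145, -0.0174, 0.2437]
tcp_rot: [-0.043, -3.141, -0.0]
wrist_force: [0.3, 0.0, 0.1]
width: 0.707
grip_force: 0.0
time: 11.52
tool_pos: [0.6676, 0.1002, 0.2413]
tcp_rot: [-0.042, -3.139, 0.001]
wrist_force: [0.0, -0.3, 0.3]
width: 0.706
grip_force: 0.0
pos [0.6676 0.1002 0.2413] yawY 1.5440 tilt [-0.002 -0.001] q6 -1.43 t 11.5
```

View pics/w5.png

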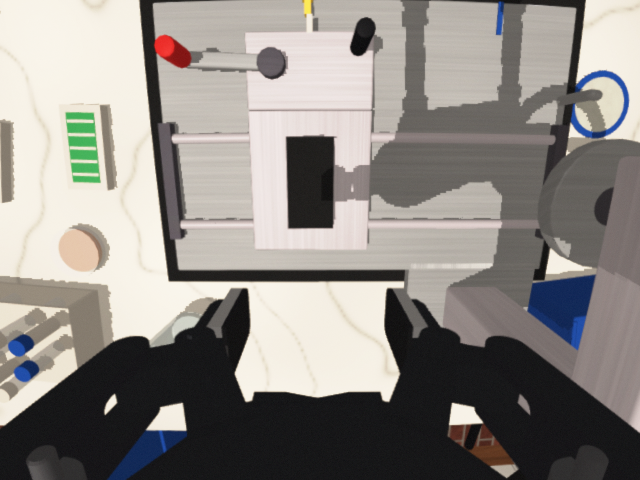

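The lever is locked along the rails, the pointer (310,25) is in line with the flag (308,5), and the pad spans (287,137) to (334,228). I'll measure the pad, the rig angle and the plates numerically.

Run:
```python
from h import *
m=dict(np.load("w5.npz"));im=cv2.imread("pics/w5.png");t=camera_model("top");T=cv2.imread("pics/t5.png")
def pad(im,m,box):
    x,y,w,h=box;k=np.zeros(im.shape[:2],np.uint8);k[y:y+h,x:x+w]=(im[y:y+h,x:x+w].max(2)<60)*255
    k=cv2.morphologyEx(k,cv2.MORPH_OPEN,np.ones((5,5)))
    c=max(cv2.findContours(k,0,1)[0],key=cv2.contourArea)[:,0]; w=np.array([onz(m,p+0.,.046)[:2]*1000 for p in c],np.float32)
    print(cv2.boundingRect(c),np.round(np.concatenate([np.r_[r] for r in [cv2.minAreaRect(w)[0],cv2.minAreaRect(w)[1],[cv2.minAreaRect(w)[2]]]]),1))
pad(im,m,(270,120,85,125))
c=proj(t,[.628,.093,.046]).astype(int);print(c);pad(T,t,(c[0]-22,c[1]-32,44,64))
def ang(m,a,b,z): d=onz(m,b,z)-onz(m,a,z);return np.degrees(np.arctan2(d[0],d[1]))
print("rails",ang(m,(175,139),(553,137),.025),ang(m,(182,224),(530,223),.025),"base",ang(m,(170,280),(545,279),0.018))
hsv=cv2.cvtColor(im,cv2.COLOR_BGR2HSV);g=cv2.inRange(hsv,(50,80,40),(85,255,255)); g=cv2.morphologyEx(g,cv2.MORPH_CLOSE,np.ones((9,9)))
for c in cv2.findContours(g,0,1)[0]:
    if cv2.contourArea(c)>800: print(cv2.boundingRect(c),cv2.minAreaRect(np.array([onz(m,p[0]+0.,.014)[:2]*1000 for p in c],np.float32)))
print("knob",onz(m,(165,46),.09),"handle",onz(m,(366,24),.092))
```

```text
(287, 137, 46, 91) [629.4  95.   43.7  87.7  89. ]
[284 176]
(262, 144, 44, 64) [632.1  96.7 158.2 105.2   1.8]
rails 0.9971743638296187 1.3627985692294888 base 1.5037411588662415
(66, 112, 34, 71) ((585.469970703125, -149.37437438964844), (31.410493850708008, 73.20549774169922), 85.84424591064453)
knob [ 0.5135701  -0.01532154  0.09      ] handle [0.50430231 0.14340112 0.092     ]
```

```bash
python3 -m crank '[[[1.067,-3.6,0,0,0,0],[1.067,-3.6,0,0,0,0],[1.067,-3.6,0,0,0,0],[1.067,-3.6,0,0,0,0],[1.067,-3.6,0,0,0,0],[1.067,-3.6,0,0,0,0],[1.067,-3.6,0,0,0,0],[0,0,0,0,0,0.045]]]' 7 60; python3 -m crank '[[[0,0,3.5,0,0,0],[0,0,3.5,0,0,0],[0,0,0,0,0,0],[0,0,0,0,0,0],[0,0,0,0,0,0]]]'
cat > pl.py <<'E'
from h import *
import sys
m=camera_model("wrist");im=read_camera("wrist");cv2.imwrite(sys.argv[1],im)
hsv=cv2.cvtColor(im,cv2.COLOR_BGR2HSV);g=cv2.inRange(hsv,(50,80,40),(85,255,255)); g=cv2.morphologyEx(g,cv2.MORPH_CLOSE,np.ones((15,15)))
for c in cv2.findContours(g,0,1)[0]:
    if cv2.contourArea(c)>1500: print(cv2.boundingRect(c),cv2.minAreaRect(np.array([onz(m,p[0]+0.,float(sys.argv[2]))[:2]*1000 for p in c],np.float32)))
E
python3 pl.py pics/p1.png .014; python3 -c "
from h import *
go([.5862,-.1497,.001],1.499)"
```

```text
time: 12.28
tool_pos: [0.5833, -0.1563, 0.2433]
tcp_rot: [0.124, 3.139, -0.006]
wrist_force: [-0.0, 1.0, 1.3]
width: 0.818
grip_force: 0.0
time: 12.7
tool_pos: [0.5869, -0.15, 0.1741]
tcp_rot: [0.114, 3.138, -0.001]
wrist_force: [0.1, -0.2, 0.4]
width: 0.822
grip_force: 0.0
(38, 220, 51, 75) ((598.3117065429688, -394.6466369628906), (73.20277404785156, 31.59998321533203), 1.1718266010284424)
(166, 203, 36, 80) ((592.2949829101562, -274.2713623046875), (31.445056915283203, 73.2443618774414), 77.08660888671875)
(299, 187, 35, 79) ((585.8988037109375, -149.9412384033203), (31.033708572387695, 72.36567687988281), 85.78836059570312)
pos [ 0.5879 -0.15    0.1751] yawY 1.4983 tilt [ 0.004 -0.001] q6 -1.79 t 12.8
turn first [-0.0008  0.0037 -0.0007]
then shift cm [ 0.17  0.02 17.41]
```

```bash
python3 -m crank '[[[0.17,0,4,0,0,0],[0,0,4,0,0,0],[0,0,4,0,0,0],[0,0,3,0,0,0],[0,0,1,0,0,0],[0,0,0.7,0,0,0],[0,0,0,0,0,0],[0,0,0,0,0,0]]]' 7 60; python3 -c "
from h import *
go([.5859,-.1498,.001],1.498)"
```

```text
time: 13.42
tool_pos: [0.5874, -0.1501, 0.0079]
tcp_rot: [0.113, 3.135, -0.002]
wrist_force: [-0.2, 0.2, 1.1]
width: 0.818
grip_force: 0.0
pos [ 0.5874 -0.1501  0.0079] yawY 1.4987 tilt [ 0.004 -0.001] q6 -1.79 t 13.4
turn first [-0.0009  0.0041  0.0007]
then shift cm [0.15 0.02 0.69]
```

```bash
python3 -m crank '[[[0.15,0,0.35,0,0,0],[0,0,0.25,0,0,0],[0,0,0,0,0,0]]]' 7 60; python3 -m crank '[[[0,0,0,0,0,0],[0,0,0,0,0,0],[0,0,0,0,0,0],[0,0,0,0,0,0],[0,0,0,0,0,0],[0,0,0,0,0,0]]]' 3 60; python3 -c "
from h import *
go(None)"
```

```text
time: 13.67
tool_pos: [0.5842, -0.1495, 0.0003]
tcp_rot: [0.113, 3.138, -0.001]
wrist_force: [-0.0, 0.2, -0.1]
width: 0.818
grip_force: 0.0
time: 14.17
tool_pos: [0.5843, -0.1496, 0.0002]
tcp_rot: [0.113, 3.138, -0.001]
wrist_force: [-0.4, -0.0, 5.5]
width: 0.522
grip_force: 62.8
pos [ 5.843e-01 -1.496e-01  2.000e-04] yawY 1.4985 tilt [ 0.001 -0.   ] q6 -1.79 t 14.2
```

```bash
python3 -m crank '[[[0,0,-2,0,0,0],[0,0,-4,0,0,0],[0,0,-4,0,0,0],[0,0,-2,0,0,-0.049],[0,0,0,0,0,0]]]'; python3 -m crank '[[[-0.53,3.5,0,0,0,0],[-0.53,3.5,0,0,0,0],[-0.53,3.5,0,0,0,0],[-0.53,3.5,0,0,0,0],[-0.53,3.5,0,0,0,0],[-0.53,3.5,0,0,0,0],[-0.53,3.5,0,0,0,0],[0,0,0,0,0,0]]]'; python3 -m crank '[[[0,0,0,0,0,0],[0,0,0,0,0,0]]]';python3 pl.py pics/p2.png .13; python3 -c "
from h import *
go([.6274,.0945,.0475],1.547);s=read_state();print(s['width'],s['grip_force'])"
```

```text
time: 14.58
tool_pos: [0.5877, -0.1505, 0.1255]
tcp_rot: [0.034, 3.131, -0.005]
wrist_force: [0.5, -1.1, -0.6]
width: 0.518
grip_force: 62.2
time: 15.25
tool_pos: [0.6259, 0.1007, 0.1173]
tcp_rot: [-0.031, -3.14, -0.004]
wrist_force: [-0.6, 0.5, -1.3]
width: 0.519
grip_force: 62.2
time: 15.42
tool_pos: [0.625, 0.0945, 0.1174]
tcp_rot: [-0.035, -3.138, 0.002]
wrist_force: [0.8, -0.1, -1.0]
width: 0.518
grip_force: 62.2
(277, 239, 81, 159) ((627.7862548828125, 95.33746337890625), (31.902639389038086, 73.84600067138672), 88.54662322998047)
pos [0.6252 0.0939 0.1178] yawY 1.5472 tilt [-0.003 -0.001] q6 -1.44 t 15.5
turn first [-0.0009 -0.0026  0.0002]
then shift cm [-0.22  0.07  7.03]
0.5198799088394651 62.218419313430786
```

```bash
python3 -m crank '[[[-0.17,0.05,0,0,0,0],[0,0,3,0,0,0],[0,0,2.5,0,0,0],[0,0,0.8,0,0,0],[0,0,0.4,0,0,0],[0,0,0,0,0,0],[0,0,0,0,0,0]]]'; python3 -m crank '[[[0,0,0.2,0,0,0],[0,0,0,0,0,0],[0,0,0,0,0,0]]]'; python3 -c "
from h import *
go([.6267,.0945,.0475],1.547);s=read_state();print(s['width'],s['grip_force'],s['wrist_force'])"
```

```text
time: 16.05
tool_pos: [0.6289, 0.0947, 0.0533]
tcp_rot: [0.038, 3.14, 0.0]
wrist_force: [0.2, 0.6, -0.9]
width: 0.517
grip_force: 62.2
time: 16.3
tool_pos: [0.6289, 0.0953, 0.0515]
tcp_rot: [0.037, 3.14, 0.0]
wrist_force: [-0.4, -0.4, -1.4]
width: 0.518
grip_force: 62.2
pos [0.6289 0.0953 0.0515] yawY 1.5475 tilt [0.002 0.   ] q6 -1.44 t 16.3
turn first [0.0003 0.0019 0.0005]
then shift cm [ 0.22 -0.08  0.4 ]
0.5182599182742891 62.19211220741272 [-0.37441274 -0.44052435 -1.39908931]
```

```bash
python3 -m crank '[[[0.2,-0.08,0.25,0,0,0],[0,0,0.15,0,0,0],[0,0,0,0,0,0],[0,0,0,0,0,0]]]'; python3 -c "
from h import *
go([.6267,.0945,.0475],1.547);s=read_state();print(s['width'],s['grip_force'],s['wrist_force'])"
```

```text
time: 16.63
tool_pos: [0.626, 0.0945, 0.0463]
tcp_rot: [-0.036, -3.141, 0.0]
wrist_force: [-0.6, -0.1, -0.3]
width: 0.522
grip_force: 62.3
pos [0.626  0.0945 0.0463] yawY 1.5476 tilt [-0. -0.] q6 -1.44 t 16.6
turn first [-0.0001 -0.      0.0006]
then shift cm [-0.07  0.01 -0.12]
0.5220603115842769 62.32564330101013 [-0.57385155 -0.07863498 -0.27924163]
```

```bash
python3 -m crank '[[[0,0,0,0,0,0],[0,0,0,0,0,0],[0,0,0,0,0,0],[0,0,-4,0,0,0],[0,0,-4,0,0,0],[0,0,-4,0,0,0],[0,0,-4,0,0,0],[0,0,0,0,0,0]]]' 7; python3 -m crank '[[[0,0,0,0,0,0],[0,0,0,0,0,0]]]';python3 pl.py pics/p3.png .06; python3 -c "
from h import *
go([.5924,-.2743,.17],1.3448)"
```

```text
time: 17.3
tool_pos: [0.6319, 0.0951, 0.2177]
tcp_rot: [0.036, 3.124, 0.003]
wrist_force: [1.5, 1.0, 2.0]
width: 0.818
grip_force: 0.0
time: 17.47
tool_pos: [0.626, 0.0944, 0.2065]
tcp_rot: [0.037, 3.141, 0.0]
wrist_force: [0.1, -0.0, -0.5]
width: 0.818
grip_force: 0.0
(299, 192, 37, 82) ((627.7702026367188, 95.2127456665039), (31.023876190185547, 72.56320190429688), 88.43840789794922)
pos [0.6251 0.0943 0.2049] yawY 1.5475 tilt [-0.002 -0.   ] q6 -1.44 t 17.5
turn first [-0.0005 -0.0021  0.2027]
then shift cm [ -5.08 -36.66   3.49]
```

```bash
python3 -m crank '[[[0,0,0,0,0,0.1013],[0,0,0,0,0,0.1013],[-0.51,-3.67,0,0,0,0],[-0.51,-3.67,0,0,0,0],[-0.51,-3.67,0,0,0,0],[-0.51,-3.67,0,0,0,0],[-0.51,-3.67,0,0,0,0],[-0.51,-3.67,0,0,0,0]]]' 7; python3 -m crank '[[[-0.51,-3.67,0,0,0,0],[-0.51,-3.67,0,0,0,0],[-0.51,-3.67,0,0,0,0],[-0.51,-3.67,0,0,0,0],[0,0,3.5,0,0,0],[0,0,0,0,0,0],[0,0,0,0,0,0],[0,0,0,0,0,0]]]';python3 pl.py pics/p4.png .014; python3 -c "
from h import *
go([.5924,-.2743,.0],1.3448)"
```

```text
time: 18.18
tool_pos: [0.6046, -0.1282, 0.2032]
tcp_rot: [-0.353, -3.117, -0.001]
wrist_force: [0.3, -0.4, -0.5]
width: 0.824
grip_force: 0.0
time: 18.85
tool_pos: [0.5926, -0.2736, 0.1696]
tcp_rot: [-0.353, -3.118, -0.002]
wrist_force: [0.3, 0.2, -0.1]
width: 0.822
grip_force: 0.0
(161, 224, 56, 80) ((598.438232421875, -394.88433837890625), (73.28462219238281, 31.377840042114258), 1.3583694696426392)
(297, 190, 37, 80) ((592.7069702148438, -274.4830017089844), (31.386760711669922, 72.50630950927734), 77.01099395751953)
pos [ 0.5936 -0.2737  0.1711] yawY 1.3459 tilt [-0.001  0.001] q6 -1.82 t 18.9
turn first [ 0.0005 -0.001   0.0011]
then shift cm [ 0.1  -0.09 17.11]
```

```bash
python3 -m crank '[[[0.1,-0.08,4,0,0,0],[0,0,4,0,0,0],[0,0,4,0,0,0],[0,0,3,0,0,0],[0,0,0.9,0,0,0],[0,0,0.5,0,0,0],[0,0,0,0,0,0],[0,0,0,0,0,0]]]' 7 60; python3 -c "
from h import *
go([.5926,-.2744,.0005],1.3445)"
```

```text
time: 19.57
tool_pos: [0.5947, -0.2759, 0.01]
tcp_rot: [0.353, 3.118, -0.002]
wrist_force: [0.5, 0.1, 0.7]
width: 0.819
grip_force: 0.0
pos [ 0.5947 -0.2759  0.01  ] yawY 1.3456 tilt [ 0.004 -0.002] q6 -1.82 t 19.6
turn first [-0.001   0.0042  0.0011]
then shift cm [0.23 0.1  0.95]
```

```bash
python3 -m crank '[[[0.08,0.02,0.4,0,0,0],[0,0,0.3,0,0,0],[0,0,0,0,0,0],[0,0,0,0,0,0]]]' 7 60; python3 -c "
from h import *
go([.5926,-.2744,.0005],1.3445)"
```

```text
time: 19.9
tool_pos: [0.5919, -0.275, 0.001]
tcp_rot: [0.354, 3.121, -0.0]
wrist_force: [-0.6, -0.8, 0.1]
width: 0.823
grip_force: 0.0
pos [ 0.5919 -0.275   0.001 ] yawY 1.3448 tilt [ 0.001 -0.   ] q6 -1.82 t 19.9
turn first [-0.0002  0.0009  0.0003]
then shift cm [-0.05  0.08  0.05]
```

```bash
python3 -m crank '[[[0,0,0,0,0,0],[0,0,0,0,0,0],[0,0,0,0,0,0],[0,0,0,0,0,0],[0,0,0,0,0,0],[0,0,0,0,0,0]]]' 3 60;  python3 -m crank '[[[0,0,-2,0,0,0],[0,0,-4,0,0,0],[0,0,-4,0,0,0],[0,0,-3,0,0,0],[0,0,0,0,0,-0.1012],[0,0,0,0,0,-0.1012],[0,0,0,0,0,0]]]'; python3 -m crank '[[[-0.27,3.7,0,0,0,0],[-0.27,3.7,0,0,0,0],[-0.27,3.7,0,0,0,0],[-0.27,3.7,0,0,0,0],[-0.27,3.7,0,0,0,0],[-0.27,3.7,0,0,0,0],[-0.27,3.7,0,0,0,0],[-0.27,3.7,0,0,0,0]]]'; python3 -m crank '[[[-0.27,3.7,0,0,0,0],[-0.27,3.7,0,0,0,0],[0,0,0,0,0,0],[0,0,0,0,0,0],[0,0,0,0,0,0]]]';python3 pl.py pics/p5.png .15; python3 -c "
from h import *
go([.628,.0945,.061],1.547);s=read_state();print(s['width'],s['grip_force'])"
```

```text
time: 20.4
tool_pos: [0.5922, -0.2752, 0.0009]
tcp_rot: [0.354, 3.121, -0.001]
wrist_force: [0.2, -0.1, 4.9]
width: 0.519
grip_force: 62.9
time: 20.98
tool_pos: [0.5914, -0.2747, 0.1303]
tcp_rot: [-0.033, -3.141, -0.0]
wrist_force: [-0.3, 0.5, -1.5]
width: 0.519
grip_force: 62.2
time: 21.65
tool_pos: [0.6188, 0.0224, 0.1285]
tcp_rot: [-0.042, -3.138, 0.0]
wrist_force: [1.0, -0.5, -2.0]
width: 0.517
grip_force: 62.3
time: 22.07
tool_pos: [0.6263, 0.0944, 0.1288]
tcp_rot: [-0.038, -3.139, 0.001]
wrist_force: [-0.4, -0.2, -1.3]
width: 0.523
grip_force: 62.4
(277, 234, 81, 161) ((622.7047729492188, 95.39700317382812), (29.60677146911621, 69.24382019042969), 88.67815399169922)
pos [0.6264 0.0937 0.129 ] yawY 1.5459 tilt [-0.002 -0.001] q6 -1.44 t 22.1
turn first [-0.0008 -0.0022 -0.0011]
then shift cm [-0.15  0.08  6.8 ]
0.5204833450603372 62.35401749610901
```

```bash
python3 -m crank '[[[-0.05,0.06,0,0,0,0],[0,0,3,0,0,0],[0,0,2,0,0,0],[0,0,0.8,0,0,0],[0,0,0,0,0,0],[0,0,0,0,0,0]]]'; python3 -c "
from h import *
go([.628,.0945,.061],1.547);s=read_state();print(s['width'],s['grip_force'],s['wrist_force'])"
```

```text
time: 22.62
tool_pos: [0.6277, 0.0941, 0.0721]
tcp_rot: [-0.039, -3.14, 0.0]
wrist_force: [1.1, 0.9, -0.8]
width: 0.521
grip_force: 62.3
pos [0.6277 0.0941 0.0721] yawY 1.5458 tilt [-0.001 -0.   ] q6 -1.44 t 22.6
turn first [-0.0002 -0.001  -0.0012]
then shift cm [-0.03  0.04  1.11]
0.5209609417126564 62.317060232162476 [ 1.13065774  0.90448395 -0.75207521]
```

```bash
python3 -m crank '[[[0,0.03,0.5,0,0,0],[0,0,0.35,0,0,0],[0,0,0.2,0,0,0],[0,0,0,0,0,0],[0,0,0,0,0,0]]]'; python3 -c "
from h import *
go([.628,.0945,.061],1.547);s=read_state();print(s['width'],s['grip_force'],s['wrist_force'])"
```

```text
time: 23.03
tool_pos: [0.628, 0.0954, 0.0621]
tcp_rot: [0.037, 3.141, 0.0]
wrist_force: [0.2, 1.0, -2.4]
width: 0.517
grip_force: 62.3
pos [0.628  0.0954 0.0621] yawY 1.5474 tilt [0. 0.] q6 -1.44 t 23.0
turn first [0.     0.0003 0.0004]
then shift cm [-0.   -0.09  0.11]
0.5170161588161143 62.33861804008484 [ 0.21255473  0.96551838 -2.39363821]
```

```bash
python3 -m crank '[[[0,-0.06,0.08,0,0,0],[0,0,0,0,0,0],[0,0,0,0,0,0]]]'; python3 -m crank '[[[0,0,0,0,0,0],[0,0,0,0,0,0],[0,0,0,0,0,0],[0,0,-4,0,0,0],[0,0,-4,0,0,0],[0,0,-4,0,0,0],[0,0,-3,0,0,0],[0,0,0,0,0,0]]]' 7; python3 -m crank '[[[0,0,0,0,0,0],[0,0,0,0,0,0]]]';python3 pl.py pics/p6.png .074; python3 -c "
from h import *
go([.5985,-.3948,.17],1.592)"
```

```text
time: 23.28
tool_pos: [0.6279, 0.0947, 0.0611]
tcp_rot: [0.037, 3.141, -0.0]
wrist_force: [-0.3, -0.9, -1.4]
width: 0.523
grip_force: 62.3
time: 23.95
tool_pos: [0.633, 0.0953, 0.221]
tcp_rot: [0.037, 3.126, 0.003]
wrist_force: [0.5, 0.1, 0.6]
width: 0.816
grip_force: 0.0
time: 24.12
tool_pos: [0.6276, 0.0947, 0.2109]
tcp_rot: [0.037, 3.141, 0.0]
wrist_force: [0.0, -0.7, -0.4]
width: 0.818
grip_force: 0.0
(298, 192, 39, 84) ((627.97509765625, 95.6192855834961), (31.165912628173828, 71.90376281738281), 88.60342407226562)
pos [0.6268 0.0946 0.2095] yawY 1.5473 tilt [-0.002 -0.   ] q6 -1.44 t 24.2
turn first [-0.0002 -0.0023 -0.0447]
then shift cm [  3.87 -48.87   3.95]
```

```bash
python3 -c "
import cv2
a=cv2.imread('pics/p6.png')[150:320,250:390];b=cv2.imread('pics/p3.png')[150:320,250:390]
cv2.imwrite('pics/p6c.png',cv2.convertScaleAbs(cv2.resize(cv2.hconcat([b,a]),None,fx=2.8,fy=2.8,interpolation=cv2.INTER_CUBIC),alpha=1.3))"
```

```text
(no output)
```

View pics/p6c.png

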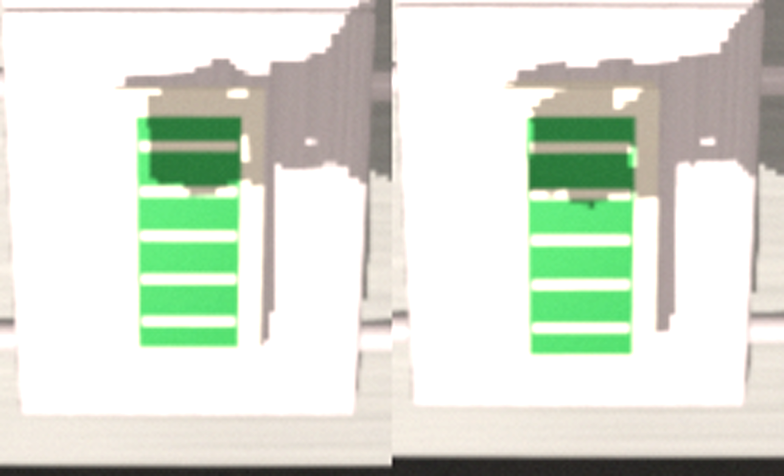

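The crops show plates 1 and 2 stacked with green centres in line and no black pad showing. They measure (627.8,95.2) and (628.0,95.6) mm, so I'll go for plate 3.

```bash
python3 -m crank '[[[0,0,0,0,0,-0.045],[0.3,-3.76,0,0,0,0],[0.3,-3.76,0,0,0,0],[0.3,-3.76,0,0,0,0],[0.3,-3.76,0,0,0,0],[0.3,-3.76,0,0,0,0],[0.3,-3.76,0,0,0,0],[0.3,-3.76,0,0,0,0]]]' 7; python3 -m crank '[[[0.3,-3.76,0,0,0,0],[0.3,-3.76,0,0,0,0],[0.3,-3.76,0,0,0,0],[0.3,-3.76,0,0,0,0],[0.3,-3.76,0,0,0,0],[0.3,-3.76,0,0,0,0],[0,0,0,0,0,0],[0,0,0,0,0,0]]]';python3 -m crank '[[[0,0,4,0,0,0],[0,0,0,0,0,0],[0,0,0,0,0,0]]]'; python3 pl.py pics/p7.png .014; python3 -c "
from h import *
go([.5985,-.3948,.0],1.594)"
```

```text
time: 24.83
tool_pos: [0.6107, -0.1702, 0.2082]
tcp_rot: [0.034, -3.137, -0.002]
wrist_force: [0.3, 0.9, -0.4]
width: 0.817
grip_force: 0.0
time: 25.5
tool_pos: [0.5975, -0.3964, 0.2075]
tcp_rot: [0.028, -3.138, -0.005]
wrist_force: [-0.1, 0.0, 0.2]
width: 0.82
grip_force: 0.0
time: 25.75
tool_pos: [0.5969, -0.3917, 0.1663]
tcp_rot: [0.035, -3.134, -0.009]
wrist_force: [-0.5, -0.4, 0.1]
width: 0.819
grip_force: 0.0
(293, 192, 36, 81) ((598.3649291992188, -395.318359375), (72.93490600585938, 31.070598602294922), 1.4319430589675903)
pos [ 0.5983 -0.3927  0.1689] yawY 1.5934 tilt [-0.004  0.003] q6 -2.21 t 25.8
turn first [ 0.0033 -0.004  -0.0006]
then shift cm [-1.000e-02 -2.100e-01  1.689e+01]
```

```bash
python3 -m crank '[[[0.05,-0.15,4,0,0,0],[0,0,4,0,0,0],[0,0,4,0,0,0],[0,0,3,0,0,0],[0,0,0.9,0,0,0],[0,0,0.3,0,0,0],[0,0,0,0,0,0],[0,0,0,0,0,0]]]' 7 60; python3 -c "
from h import *
go([.5985,-.3952,.0005],1.595)"
```

```text
time: 26.47
tool_pos: [0.6013, -0.3976, 0.0125]
tcp_rot: [-0.034, 3.137, -0.005]
wrist_force: [0.3, -0.7, 0.6]
width: 0.819
grip_force: 0.0
pos [ 0.6013 -0.3976  0.0125] yawY 1.5927 tilt [ 0.004 -0.003] q6 -2.21 t 26.5
turn first [-0.0031  0.0042 -0.0023]
then shift cm [0.27 0.25 1.2 ]
```

```bash
python3 -m crank '[[[0.07,0.05,0.5,0,0,0],[0,0,0.4,0,0,0],[0,0,0.1,0,0,0],[0,0,0,0,0,0],[0,0,0,0,0,0]]]' 7 60; python3 -c "
from h import *
go([.5985,-.3952,.0005],1.595)"
```

```text
time: 26.88
tool_pos: [0.5981, -0.3959, -0.0008]
tcp_rot: [-0.034, 3.141, -0.0]
wrist_force: [-0.3, 0.2, -0.1]
width: 0.817
grip_force: 0.0
pos [ 0.5981 -0.3959 -0.0008] yawY 1.5922 tilt [ 0. -0.] q6 -2.21 t 26.9
turn first [-0.      0.     -0.0028]
then shift cm [-0.04  0.07 -0.13]
```

```bash
python3 -m crank '[[[0,0,-0.1,0,0,0],[0,0,0,0,0,0],[0,0,0,0,0,0],[0,0,0,0,0,0],[0,0,0,0,0,0],[0,0,0,0,0,0]]]' 3 60;  python3 -m crank '[[[0,0,-2,0,0,0],[0,0,-4,0,0,0],[0,0,-4,0,0,0],[0,0,-4,0,0,0],[0,0,0,0,0,0.045],[0,0,0,0,0,0]]]'; python3 -m crank '[[[-0.14,3.78,0,0,0,0],[-0.14,3.78,0,0,0,0],[-0.14,3.78,0,0,0,0],[-0.14,3.78,0,0,0,0],[-0.14,3.78,0,0,0,0],[-0.14,3.78,0,0,0,0],[-0.14,3.78,0,0,0,0],[-0.14,3.78,0,0,0,0]]]'; python3 -m crank '[[[-0.14,3.78,0,0,0,0],[-0.14,3.78,0,0,0,0],[-0.14,3.78,0,0,0,0],[-0.14,3.78,0,0,0,0],[-0.14,3.78,0,0,0,0],[0,0,0,0,0,0],[0,0,0,0,0,0],[0,0,0,0,0,0]]]'; python3 -c "
from h import *
go([.628,.0945,.075],1.547);s=read_state();print(s['width'],s['grip_force'])"; python3 pl.py pics/p8.png .155
```

```text
time: 27.38
tool_pos: [0.5987, -0.3963, 0.0007]
tcp_rot: [-0.034, 3.14, -0.001]
wrist_force: [-0.3, -0.4, 3.9]
width: 0.519
grip_force: 63.2
time: 27.88
tool_pos: [0.6002, -0.3972, 0.1443]
tcp_rot: [0.039, 3.136, -0.006]
wrist_force: [0.7, 0.4, -1.5]
width: 0.519
grip_force: 62.7
time: 28.55
tool_pos: [0.6141, -0.0916, 0.1369]
tcp_rot: [-0.035, -3.136, -0.002]
wrist_force: [0.3, 0.5, -0.5]
width: 0.52
grip_force: 62.7
time: 29.22
tool_pos: [0.6262, 0.0949, 0.1376]
tcp_rot: [-0.034, -3.137, 0.002]
wrist_force: [-0.8, 0.1, -1.0]
width: 0.519
grip_force: 62.7
pos [0.6262 0.0949 0.1376] yawY 1.5492 tilt [-0.004 -0.001] q6 -1.44 t 29.2
turn first [-0.0012 -0.0042  0.0022]
then shift cm [-0.18 -0.03  6.26]
0.5186106993763272 62.67061114311218
(277, 233, 81, 161) ((624.1981811523438, 95.83924865722656), (30.653736114501953, 71.25894165039062), 88.76331329345703)
```

```bash
python3 -m crank '[[[-0.05,-0.05,0,0,0,0.002],[0,0,3,0,0,0],[0,0,1.8,0,0,0],[0,0,0.6,0,0,0],[0,0,0,0,0,0],[0,0,0,0,0,0]]]'; python3 -m crank '[[[0,0,0.1,0,0,0],[0,0,0,0,0,0],[0,0,0,0,0,0]]]';python3 -c "
from h import *
go([.628,.0947,.075],1.547);s=read_state();print(s['width'],s['grip_force'],s['wrist_force'])"
```

```text
time: 29.77
tool_pos: [0.6284, 0.0935, 0.086]
tcp_rot: [-0.042, -3.141, 0.0]
wrist_force: [-0.2, -0.6, 0.4]
width: 0.517
grip_force: 62.6
time: 30.02
tool_pos: [0.6295, 0.0945, 0.0864]
tcp_rot: [0.04, 3.139, 0.0]
wrist_force: [-0.3, 0.3, -1.5]
width: 0.52
grip_force: 62.6
pos [0.6295 0.0945 0.0864] yawY 1.5451 tilt [0.002 0.   ] q6 -1.44 t 30.0
turn first [ 0.0003  0.0024 -0.0019]
then shift cm [0.15 0.02 1.14]
0.5198917722838988 62.64187932014465 [-0.2615205   0.30892043 -1.46267162]
```

```bash
python3 -m crank '[[[0.05,0,0.5,0,0,-0.001],[0,0,0.35,0,0,0],[0,0,0.1,0,0,0],[0,0,0,0,0,0],[0,0,0,0,0,0]]]'; python3 -c "
from h import *
go([.628,.0947,.075],1.547);s=read_state();print(s['width'],s['grip_force'],s['wrist_force'])"
```

```text
time: 30.43
tool_pos: [0.6277, 0.0945, 0.0752]
tcp_rot: [-0.038, -3.141, 0.0]
wrist_force: [-0.4, -0.4, -0.5]
width: 0.516
grip_force: 62.7
pos [0.6277 0.0945 0.0752] yawY 1.5464 tilt [-0. -0.] q6 -1.44 t 30.4
turn first [-0.0001 -0.0005 -0.0006]
then shift cm [-0.03  0.02  0.02]
0.5159784072341481 62.73499131202698 [-0.40954234 -0.39301381 -0.48034883]
```

```bash
python3 -m crank '[[[0,0,0,0,0,0],[0,0,0,0,0,0],[0,0,0,0,0,0],[0,0,-4,0,0,0],[0,0,-4,0,0,0],[0,0,-4,0,0,0],[0,0,-2.5,0,0,0],[0,0,0,0,0,0]]]' 7; python3 -m crank '[[[0,0,0,0,0,0],[0,0,0,0,0,0]]]';python3 pl.py pics/p9.png .088; python3 -c "
from h import *
go([.436,-.392,.2],1.378)"
```

```text
time: 31.1
tool_pos: [0.6326, 0.095, 0.2297]
tcp_rot: [0.038, 3.127, 0.003]
wrist_force: [0.1, -0.3, 1.2]
width: 0.821
grip_force: 0.0
time: 31.27
tool_pos: [0.6275, 0.0944, 0.2201]
tcp_rot: [-0.039, -3.141, 0.0]
wrist_force: [-0.4, -0.1, -0.2]
width: 0.82
grip_force: 0.0
(298, 192, 39, 86) ((627.5401000976562, 95.37005615234375), (31.050710678100586, 72.4706039428711), 88.5460433959961)
pos [0.6269 0.0944 0.2189] yawY 1.5463 tilt [-0.003 -0.   ] q6 -1.44 t 31.3
turn first [-0.0005 -0.0026  0.1683]
then shift cm [  9.41 -51.39   1.89]
```

```bash
python3 -m crank '[[[0,0,0,0,0,0.084],[0,0,0,0,0,0.084],[0.67,-3.67,0,0,0,0],[0.67,-3.67,0,0,0,0],[0.67,-3.67,0,0,0,0],[0.67,-3.67,0,0,0,0],[0.67,-3.67,0,0,0,0],[0.67,-3.67,0,0,0,0]]]' 5; python3 -m crank '[[[0.67,-3.67,0,0,0,0],[0.67,-3.67,0,0,0,0],[0.67,-3.67,0,0,0,0],[0.67,-3.67,0,0,0,0],[0.67,-3.67,0,0,0,0],[0.67,-3.67,0,0,0,0],[0.67,-3.67,0,0,0,0],[0.67,-3.67,0,0,0,0]]]';python3 -m crank '[[[0,0,0,0,0,0],[0,0,0,0,0,0],[0,0,0,0,0,0]]]'
python3 - <<'E'
from h import *
go([.436,-.392,.03],1.378)
m=camera_model("wrist");im=read_camera("wrist");np.savez("b1.npz",**m);cv2.imwrite("pics/b1.png",im)
print(proj(m,[.436,-.392,.052]))
cv2.imwrite("pics/b1c.png",cv2.resize(im[120:370,150:480],None,fx=2.4,fy=2.4,interpolation=cv2.INTER_CUBIC))
E
```

```text
time: 31.98
tool_pos: [0.544, -0.1149, 0.2179]
tcp_rot: [-0.301, -3.123, -0.001]
wrist_force: [1.0, -0.9, 1.4]
width: 0.587
grip_force: 0.0
time: 32.65
tool_pos: [0.4355, -0.3925, 0.2179]
tcp_rot: [-0.302, -3.124, -0.004]
wrist_force: [0.1, -0.8, -0.3]
width: 0.586
grip_force: 0.0
time: 32.9
tool_pos: [0.4367, -0.391, 0.2184]
tcp_rot: [-0.303, -3.124, -0.005]
wrist_force: [-0.3, 0.8, -0.3]
width: 0.583
grip_force: 0.0
pos [ 0.4367 -0.391   0.2184] yawY 1.3773 tilt [-0.002  0.003] q6 -2.15 t 32.9
turn first [ 0.0026 -0.0029 -0.0007]
then shift cm [ 0.05 -0.11 18.84]
[314.4621563  227.13600389]
```

View pics/b1c.png

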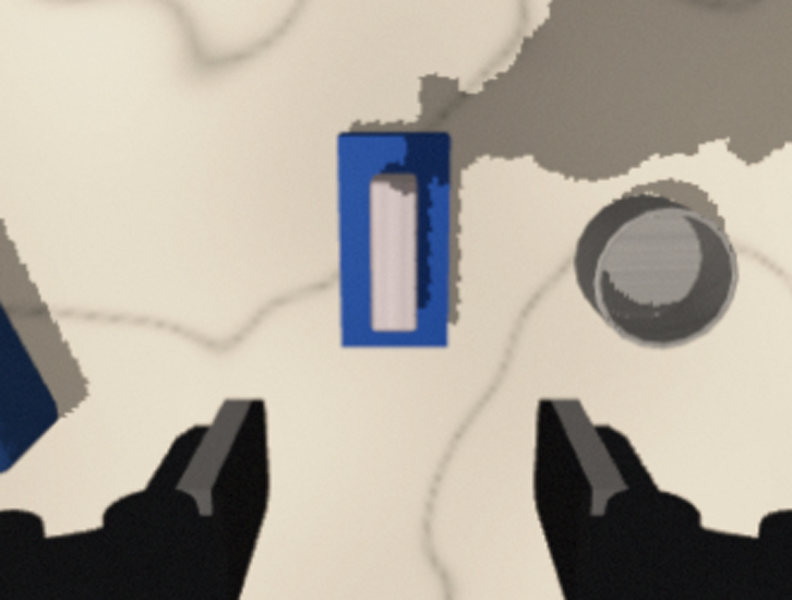

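Slab centre is at image (314.5,220) and bar centre at (314,226), against a prediction of (314.5,227). So the block is at (.4352,-.392), and its yaw matches the tool. The cup still stands to the right.

```bash
python3 -c "
from h import *
m=dict(np.load('b1.npz'));print(onz(m,(314,226),.052),onz(m,(314.4,220),.026))"; python3 -m crank '[[[0.1,-0.05,4,0,0,0],[0,0,4,0,0,0],[0,0,4,0,0,0],[0,0,3,0,0,0],[0,0,1.5,0,0,0],[0,0,0.5,0,0,0],[0,0,0,0,0,0],[0,0,0,0,0,0]]]' 5 70; python3 -c "
from h import *
go([.4353,-.392,.03],1.378)"
```

```text
[ 0.43486386 -0.39221001  0.052     ] [ 0.43431826 -0.39184335  0.026     ]
time: 33.62
tool_pos: [0.4375, -0.3918, 0.0513]
tcp_rot: [0.3, 3.127, -0.001]
wrist_force: [0.9, -0.5, 1.8]
width: 0.583
grip_force: 0.0
pos [ 0.4375 -0.3918  0.0513] yawY 1.3797 tilt [ 0.001 -0.001] q6 -2.15 t 33.6
turn first [-0.0004  0.0008  0.0017]
then shift cm [ 0.21 -0.07  2.13]
```

```bash
python3 -m crank '[[[0.15,-0.05,1,0,0,0],[0,0,0.8,0,0,0],[0,0,0.2,0,0,0],[0,0,0,0,0,0],[0,0,0,0,0,0]]]' 5 70;python3 -c "
from h import *
go([.4347,-.392,.03],1.378)"; python3 -m crank '[[[0,0,0,0,0,0],[0,0,0,0,0,0],[0,0,0,0,0,0],[0,0,0,0,0,0],[0,0,0,0,0,0],[0,0,0,0,0,0]]]' 1 70; python3 -c "
from h import *
go([.4347,-.392,.03],1.378)"
```

```text
time: 34.03
tool_pos: [0.4348, -0.3924, 0.0305]
tcp_rot: [-0.302, -3.127, -0.0]
wrist_force: [-0.1, -0.9, 0.0]
width: 0.583
grip_force: 0.0
pos [ 0.4348 -0.3924  0.0305] yawY 1.3781 tilt [-0.  0.] q6 -2.15 t 34.0
turn first [ 0.0001 -0.0001  0.0001]
then shift cm [0.02 0.04 0.05]
time: 34.53
tool_pos: [0.4352, -0.3928, 0.031]
tcp_rot: [0.302, 3.126, -0.001]
wrist_force: [-0.8, -0.4, 2.7]
width: 0.19
grip_force: 69.0
pos [ 0.4352 -0.3928  0.031 ] yawY 1.3783 tilt [ 0.001 -0.001] q6 -2.15 t 34.5
turn first [-0.0007  0.0007  0.0003]
then shift cm [0.06 0.07 0.1 ]
```

```bash
python3 -m crank '[[[0,0,-2,0,0,0],[0,0,-4,0,0,0],[0,0,-4,0,0,0],[0,0,-4,0,0,0],[0,0,-3,0,0,0],[0,0,0,0,0,-0.0844],[0,0,0,0,0,-0.0844],[0,0,0,0,0,0]]]'; python3 -m crank '[[[-1.3,3.51,0,0,0,0],[-1.3,3.51,0,0,0,0],[-1.3,3.51,0,0,0,0],[-1.3,3.51,0,0,0,0],[-1.3,3.51,0,0,0,0],[-1.3,3.51,0,0,0,0],[-1.3,3.51,0,0,0,0]]]'; python3 -m crank '[[[-1.3,3.51,0,0,0,0],[-1.3,3.51,0,0,0,0],[-1.3,3.51,0,0,0,0],[-1.3,3.51,0,0,0,0],[-1.3,3.51,0,0,0,0],[-1.3,3.51,0,0,0,0],[-1.3,3.51,0,0,0,0]]]'; python3 -m crank '[[[0,0,0,0,0,0],[0,0,0,0,0,0],[0,0,0,0,0,0]]]'; python3 -c "
from h import *
go([.6285,.0947,.119],1.547);s=read_state();print(s['width'],s['grip_force'],s['wrist_force'])
cv2.imwrite('pics/b2.png',read_camera('wrist'))"
```

```text
time: 35.2
tool_pos: [0.4348, -0.3921, 0.2006]
tcp_rot: [0.034, 3.141, 0.0]
wrist_force: [0.6, 0.4, -3.1]
width: 0.197
grip_force: 69.1
time: 35.78
tool_pos: [0.531, -0.1468, 0.1989]
tcp_rot: [-0.042, -3.139, -0.001]
wrist_force: [0.3, 0.6, -2.5]
width: 0.191
grip_force: 69.3
time: 36.37
tool_pos: [0.6277, 0.0964, 0.1986]
tcp_rot: [-0.041, -3.138, 0.001]
wrist_force: [1.1, -0.7, -3.2]
width: 0.194
grip_force: 69.3
time: 36.62
tool_pos: [0.6273, 0.0945, 0.1987]
tcp_rot: [-0.038, -3.138, 0.002]
wrist_force: [-0.1, -0.1, -2.0]
width: 0.191
grip_force: 69.5
pos [0.6273 0.0945 0.1987] yawY 1.5468 tilt [-0.003 -0.001] q6 -1.44 t 36.6
turn first [-0.001  -0.0033 -0.0003]
then shift cm [-0.12  0.02  7.97]
0.1913652036250558 69.54001307487488 [-0.14970774 -0.12254249 -1.99194373]
```

```bash
python3 -m crank '[[[0,0.02,3,0,0,0],[0,0,2.5,0,0,0],[0,0,1,0,0,0],[0,0,0.4,0,0,0],[0,0,0,0,0,0],[0,0,0,0,0,0]]]'; python3 -m crank '[[[0,0,0.1,0,0,0],[0,0,0,0,0,0],[0,0,0,0,0,0]]]';python3 -c "
from h import *
go([.6285,.0947,.119],1.547);s=read_state();print(s['width'],s['grip_force'],s['wrist_force'])"
```

```text
time: 37.17
tool_pos: [0.6292, 0.0942, 0.1325]
tcp_rot: [0.039, 3.14, 0.0]
wrist_force: [-0.8, -0.5, -2.7]
width: 0.191
grip_force: 69.5
time: 37.42
tool_pos: [0.6294, 0.0949, 0.1319]
tcp_rot: [0.037, 3.139, 0.0]
wrist_force: [0.8, -0.1, -2.7]
width: 0.198
grip_force: 69.5
pos [0.6294 0.0949 0.1319] yawY 1.5471 tilt [0.002 0.   ] q6 -1.44 t 37.4
turn first [0.0003 0.0023 0.0001]
then shift cm [ 0.09 -0.02  1.29]
0.19818127584128803 69.54750537872314 [ 0.81520831 -0.09837073 -2.69599913]
```

```bash
python3 -m crank '[[[0,-0.01,0.6,0,0,0],[0,0,0.4,0,0,0],[0,0,0.15,0,0,0],[0,0,0,0,0,0],[0,0,0,0,0,0]]]'; python3 -c "
from h import *
go([.6285,.0947,.119],1.547);s=read_state();print(s['width'],s['grip_force'],s['wrist_force'])"
```

```text
time: 37.83
tool_pos: [0.6284, 0.0947, 0.1191]
tcp_rot: [-0.037, -3.141, 0.0]
wrist_force: [-1.0, -0.2, 1.2]
width: 0.192
grip_force: 69.9
pos [0.6284 0.0947 0.1191] yawY 1.5472 tilt [-0. -0.] q6 -1.44 t 37.8
turn first [-0.     -0.0003  0.0002]
then shift cm [-0.01  0.    0.01]
0.19175628412193868 69.854496717453 [-1.04221432 -0.21295894  1.2225093 ]
```

```bash
python3 -m crank '[[[0,0,0,0,0,0],[0,0,0,0,0,0],[0,0,0,0,0,0],[0,0,-2,0,0,0],[0,0,-4,0,0,0],[0,0,-4,0,0,0],[0,0,0,0,0,0],[0,0,0,0,0,0]]]' 5;  python3 - <<'E'
from h import *
go([.516,-.018,.1],1.547)
m=camera_model("wrist");im=read_camera("wrist");cv2.imwrite("pics/b3.png",im)
k=cv2.inRange(cv2.cvtColor(im,cv2.COLOR_BGR2HSV),(105,120,30),(125,255,255));k[:, :200]=0;k[:,420:]=0;k=cv2.morphologyEx(k,cv2.MORPH_CLOSE,np.ones((25,25)))
c=max(cv2.findContours(k,0,1)[0],key=cv2.contourArea);print(cv2.boundingRect(c),cv2.minAreaRect(np.array([onz(m,p[0]+0.,.114)[:2]*1000 for p in c],np.float32)))
E
```

```text
time: 38.5
tool_pos: [0.6314, 0.095, 0.2238]
tcp_rot: [0.037, 3.133, 0.002]
wrist_force: [0.3, -0.2, -0.8]
width: 0.584
grip_force: 0.0
pos [0.6314 0.095  0.2238] yawY 1.5471 tilt [0.009 0.001] q6 -1.44 t 38.5
turn first [0.0012 0.0087 0.0001]
then shift cm [ 11.27 -11.57  12.38]
(286, 177, 61, 116) ((627.9696044921875, 95.4246826171875), (44.85907745361328, 90.44745635986328), 88.62368774414062)
```

The block sits at (628.0,95.4), 88.6°, matching the plates. Now the lever.

```bash
python3 -m crank '[[[2.77,-2.89,0,0,0,0],[2.77,-2.89,0,0,0,0],[2.77,-2.89,0,0,0,0],[2.77,-2.89,0,0,0,0],[0,0,4,0,0,0],[0,0,4,0,0,0],[0,0,0,0,0,0],[0,0,0,0,0,0]]]' 5 25
python3 - <<'E'
from h import *
go([.516,-.018,.063],1.547)
m=camera_model("wrist");im=read_camera("wrist");cv2.imwrite("pics/k3.png",im)
k=cv2.inRange(cv2.cvtColor(im,cv2.COLOR_BGR2HSV),(0,150,60),(8,255,255));c=max(cv2.findContours(k,0,1)[0],key=cv2.contourArea);print(cv2.boundingRect(c),proj(m,[.516,-.018,.09]),proj(m,[.516,-.018,.05]))
E
```

```text
time: 39.22
tool_pos: [0.5113, -0.0181, 0.1354]
tcp_rot: [-0.038, -3.132, -0.001]
wrist_force: [0.5, -0.1, 0.6]
width: 0.585
grip_force: 0.0
pos [ 0.5113 -0.0181  0.1354] yawY 1.5467 tilt [-0.009  0.001] q6 -1.63 t 39.2
turn first [ 0.0006 -0.0089 -0.0003]
then shift cm [-0.47  0.02  7.24]
(304, 245, 28, 42) [315.76398228 279.54909402] [315.91072445 259.33168451]
```

```bash
python3 -m crank '[[[-0.2,0,3.5,0,0,0],[0,0,3.2,0,0,0],[0,0,0.4,0,0,0],[0,0,0,0,0,0],[0,0,0,0,0,0]]]' 5 25; python3 -m crank '[[[0,0,0,0,0,0],[0,0,0,0,0,0],[0,0,0,0,0,0],[0,0,0,0,0,0],[0,0,0,0,0,0],[0,0,0,0,0,0]]]' 0.5 25; python3 -m crank '[[[0.865,0.05,0,0,0,0],[0.855,0.14,0,0,0,0],[0.83,0.23,0,0,0,0],[0.8,0.32,0,0,0,0],[0.77,0.4,0,0,0,0],[0.72,0.49,0,0,0,0]]]'; python3 -m crank '[[[0.66,0.56,0,0,0,0],[0.6,0.63,0,0,0,0],[0.52,0.69,0,0,0,0],[0.45,0.74,0,0,0,0],[0.36,0.78,0,0,0,0],[0.27,0.82,0,0,0,0],[0,0,0,0,0,0]]]'; python3 -m crank '[[[0,0,0,0,0,0],[0,0,0,0,0,0],[0,0,0,0,0,0],[0,0,0,0,0,0]]]' 5
python3 - <<'E'
from h import *
go([.504,.1423,.13],1.547);s=read_state();print(s["wrist_force"],s["width"])
E
```

```text
time: 39.68
tool_pos: [0.5188, -0.0182, 0.07]
tcp_rot: [0.036, 3.139, -0.0]
wrist_force: [0.9, 0.4, 0.6]
width: 0.584
grip_force: 0.0
time: 40.18
tool_pos: [0.5188, -0.0181, 0.0702]
tcp_rot: [0.038, 3.138, 0.001]
wrist_force: [-1.3, 1.9, 7.7]
width: 0.201
grip_force: 24.8
time: 40.68
tool_pos: [0.471, -0.0013, 0.0701]
tcp_rot: [0.037, 3.136, -0.002]
wrist_force: [4.3, -1.7, 7.7]
width: 0.196
grip_force: 25.6
time: 41.27
tool_pos: [0.4395, 0.0418, 0.0694]
tcp_rot: [-0.035, -3.138, 0.003]
wrist_force: [-6.8, -2.3, 16.6]
width: 0.197
grip_force: 26.9
time: 41.6
tool_pos: [0.4404, 0.0419, 0.0674]
tcp_rot: [-0.037, -3.14, 0.0]
wrist_force: [-0.4, 0.9, 0.1]
width: 0.584
grip_force: 0.0
pos [0.4404 0.0419 0.0674] yawY 1.5472 tilt [-0.002 -0.   ] q6 -1.51 t 41.6
turn first [-0.0002 -0.0016  0.0002]
then shift cm [-6.12 10.19 -6.26]
[-0.42344021  0.90962049  0.07430639] 0.5841729257493119
```

```bash
python3 -m crank '[[[0,0,-3.3,0,0,0],[0,0,-3.2,0,0,0],[0,0,0,0,0,0],[-2.04,3.4,0,0,0,0],[-2.04,3.4,0,0,0,0],[-2.04,3.4,0,0,0,0],[0,0,0,0,0,0],[0,0,0,0,0,0]]]' 5 60; python3 -m crank '[[[0,0,3.6,0,0,0],[0,0,3.6,0,0,0],[0,0,0,0,0,0],[0,0,0,0,0,0]]]'; python3 -m crank '[[[0,0,0,0,0,0],[0,0,0,0,0,0],[0,0,0,0,0,0],[0,0,0,0,0,0],[0,0,0,0,0,0],[0,0,0,0,0,0]]]' 0.5 60
python3 - <<'E'
from h import *
go(None);s=read_state();print(s["wrist_force"],s["width"])
m=camera_model("wrist");im=read_camera("wrist");np.savez("w6.npz",**m);cv2.imwrite("pics/w6.png",im)
E
```

```text
time: 42.27
tool_pos: [0.5053, 0.1438, 0.1322]
tcp_rot: [-0.033, -3.14, 0.001]
wrist_force: [-1.0, -0.3, 0.3]
width: 0.587
grip_force: 0.0
time: 42.6
tool_pos: [0.5013, 0.1409, 0.0585]
tcp_rot: [-0.038, -3.134, 0.003]
wrist_force: [-0.1, -0.4, 0.1]
width: 0.584
grip_force: 0.0
time: 43.1
tool_pos: [0.5068, 0.1437, 0.0638]
tcp_rot: [0.038, 3.137, 0.004]
wrist_force: [-2.7, 4.4, 7.5]
width: 0.168
grip_force: 58.9
pos [0.5068 0.1437 0.0638] yawY 1.5467 tilt [0.004 0.002] q6 -1.32 t 43.1
[-2.73042286  4.43043814  7.45149569] 0.16765135405888065
```

```bash
python3 -m crank '[[[0,0.4,0,0,0,0],[0,0.8,0,0,0,0],[0,1.2,0,0,0,0],[0,1.6,0,0,0,0],[0,2,0,0,0,0],[0,2,0,0,0,0],[0,2,0,0,0,0],[0,2,0,0,0,0]]]';python3 -m crank '[[[0,2,0,0,0,0],[0,1.6,0,0,0,0],[0,1.2,0,0,0,0],[0,0.8,0,0,0,0],[0,0.4,0,0,0,0],[0,0,0,0,0,0],[0,0,0,0,0,0],[0,0,0,0,0,0]]]'
python3 - <<'E'
from h import *
go(None);s=read_state();print(s["wrist_force"],s["width"])
m=camera_model("wrist");im=read_camera("wrist");np.savez("w7.npz",**m);cv2.imwrite("pics/w7.png",im)
cv2.imwrite("pics/w7c.png",cv2.resize(im[140:340,140:420],None,fx=2.8,fy=2.8,interpolation=cv2.INTER_CUBIC))
E
```

```text
time: 43.82
tool_pos: [0.5097, 0.2613, 0.0638]
tcp_rot: [0.036, 3.138, -0.005]
wrist_force: [-0.7, -9.6, 9.2]
width: 0.169
grip_force: 59.3
time: 44.48
tool_pos: [0.5112, 0.3229, 0.0638]
tcp_rot: [0.036, 3.137, 0.002]
wrist_force: [-0.2, -1.1, 6.2]
width: 0.164
grip_force: 59.1
pos [0.5112 0.3229 0.0638] yawY 1.5477 tilt [0.004 0.001] q6 -1.02 t 44.5
[-0.20017735 -1.06297563  6.15254968] 0.16414540555788
```

View pics/w7c.png

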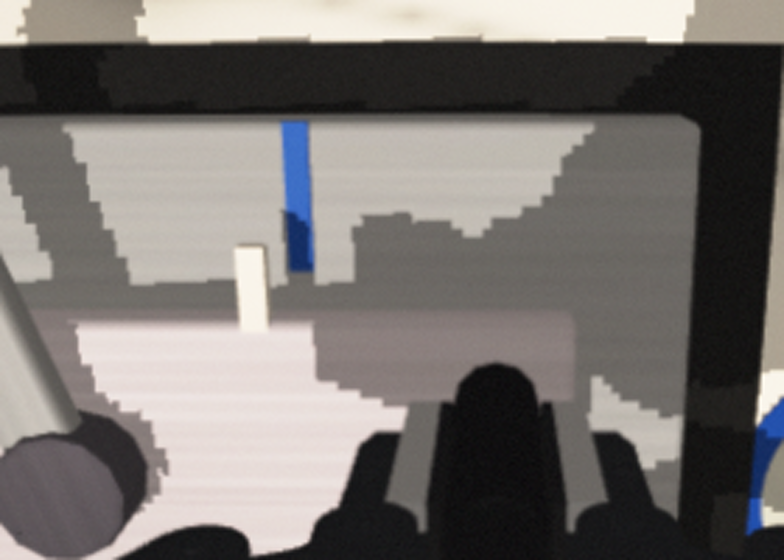

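The pointer tip is at crop (251,245) and the lower end of the blue line at (301,268), so the carriage is still a few mm short.

Run:
```python
from h import *
m=dict(np.load("w7.npz"));c=lambda x,y:((x+.5)/2.8-.5+140,(y+.5)/2.8-.5+140)
a=.024;Y=np.array([np.sin(a),np.cos(a),0])
L=[onz(m,c(*p),.018) for p in [(295,124),(301,268)]];print("line",np.round(L,4),[l@Y for l in L])
for z in (.026,.03,.034,.038): print(z,[onz(m,c(*p),z)@Y for p in [(251,247),(254,325)]])
s=read_state()["tool_pos"];print("by handle",s@Y-.045)
m3=dict(np.load("w3.npz"));c3=lambda x,y:((x+.5)/2.6-.5+100,(y+.5)/2.6-.5+120)
print("w3 handle pred vs pointer",np.array([.5041,.1422,0])@Y-.045,[onz(m3,c3(330,304),z)@Y for z in(.026,.03,.034,.038)])
w2=dict(np.load("w2.npz"));print("w2 h",np.array([.5077,.291,0])@Y-.045,[onz(w2,(227,237),z)@Y for z in(.026,.03,.034,.038)])
```

```text
line [[0.4601 0.2857 0.018 ]
 [0.489  0.2847 0.018 ]] [np.float64(0.29669485972660126), np.float64(0.2963563529314114)]
0.026 [np.float64(0.2885522978598899), np.float64(0.28806847064798713)]
0.03 [np.float64(0.28960567400341547), np.float64(0.28913264993038856)]
0.034 [np.float64(0.29065905014694104), np.float64(0.29019682921278994)]
0.038 [np.float64(0.2917124262904666), np.float64(0.2912610084951913)]
by handle 0.29005703603203825
w3 handle pred vs pointer 0.10925628695278423 [np.float64(0.10757981377940119), np.float64(0.10869519349065825), np.float64(0.1098105732019153), np.float64(0.11092595291317235)]
w2 h 0.2580998263155948 [np.float64(0.2568172634928929), np.float64(0.2579013602139219), np.float64(0.25898545693495095), np.float64(0.26006955365598)]
```

```bash
python3 -m crank '[[[0,0.3,0,0,0,0],[0,0.25,0,0,0,0],[0,0,0,0,0,0],[0,0,0,0,0,0],[0,0,0,0,0,0]]]';  python3 - <<'E'
from h import *
go(None);s=read_state();print(s["wrist_force"]);print(s["tool_pos"]@np.array([np.sin(.024),np.cos(.024),0])-.045)
E
```

```text
time: 44.95
tool_pos: [0.5113, 0.327, 0.0638]
tcp_rot: [0.036, 3.138, -0.002]
wrist_force: [-1.2, -5.6, 8.2]
width: 0.167
grip_force: 59.3
pos [0.5113 0.327  0.0638] yawY 1.5478 tilt [ 0.004 -0.001] q6 -1.02 t 45.0
[-1.15702118 -5.62315051  8.23744129]
0.2942041556229554
```

```bash
python3 -m crank '[[[0,0.17,0,0,0,0],[0,0,0,0,0,0],[0,0,0,0,0,0],[0,0,0,0,0,0]]]';  python3 - <<'E'
from h import *
go(None);s=read_state();print(s["wrist_force"]);print(s["tool_pos"]@np.array([np.sin(.024),np.cos(.024),0])-.045)
E
python3 -m crank '[[[0,0,0,0,0,0],[0,0,0,0,0,0],[0,0,0,0,0,0],[0,0,-3.6,0,0,0],[0,0,-3.6,0,0,0],[0,0,0,0,0,0],[0,0,0,0,0,0]]]' 5;  python3 - <<'E'
from h import *
s=read_state();go([.4435,.226,.13],1.547)
E
```

```text
time: 45.28
tool_pos: [0.5113, 0.3284, 0.0638]
tcp_rot: [0.036, 3.138, -0.002]
wrist_force: [-0.6, -5.8, 7.5]
width: 0.167
grip_force: 59.3
pos [0.5113 0.3284 0.0638] yawY 1.5478 tilt [ 0.004 -0.002] q6 -1.01 t 45.3
[-0.62642889 -5.80316382  7.53189349]
0.2955548324756548
time: 45.87
tool_pos: [0.5117, 0.3312, 0.1365]
tcp_rot: [0.037, 3.135, 0.006]
wrist_force: [0.6, 0.7, -0.2]
width: 0.583
grip_force: 0.0
pos [0.5117 0.3312 0.1365] yawY 1.5474 tilt [0.006 0.004] q6 -1.01 t 45.9
turn first [0.0037 0.0059 0.0004]
then shift cm [  6.57 -10.68   0.65]
```

```bash
python3 -m crank '[[[2.1,-3.6,0,0,0,0],[2.1,-3.6,0,0,0,0],[2.1,-3.6,0,0,0,0],[0,0,0,0,0,0],[0,0,0,0,0,0],[0,0,0,0,0,0]]]' 5 25
cat > kn.py <<'E'
from h import *
m=camera_model("wrist");im=read_camera("wrist");cv2.imwrite("pics/k_last.png",im)
k=cv2.inRange(cv2.cvtColor(im,cv2.COLOR_BGR2HSV),(0,150,60),(8,255,255));c=max(cv2.findContours(k,0,1)[0],key=cv2.contourArea)
b=np.array(cv2.boundingRect(c),float);f=lambda p:proj(m,p)
def r(p):
    P=np.array([proj(m,[p[0]+.009*np.cos(t),p[1]+.009*np.sin(t),z]) for z in(.05,.09) for t in np.linspace(0,6.28,40)]);lo,hi=P.min(0),P.max(0)
    return np.r_[lo-b[:2]+.0,hi-b[:2]-b[2:]+1]
s=least_squares(r,read_state()["tool_pos"][:2]);print("knob",np.round(s.x,4),"res px",np.round(s.fun,1))
go([s.x[0],s.x[1],.063],1.547)
E
python3 kn.py
```

```text
time: 46.37
tool_pos: [0.4439, 0.2232, 0.1325]
tcp_rot: [-0.038, -3.141, -0.0]
wrist_force: [0.8, 0.1, 1.0]
width: 0.589
grip_force: 0.0
knob [0.4468 0.2247] res px [-1.6 -2.5  1.6  2.3]
pos [0.4446 0.2238 0.133 ] yawY 1.5471 tilt [0.001 0.001] q6 -1.13 t 46.4
turn first [0.0006 0.0007 0.0001]
then shift cm [-0.22  0.09  7.  ]
```

```bash
python3 -m crank '[[[-0.1,0.03,3.5,0,0,0],[0,0,3.2,0,0,0],[0,0,0,0,0,0],[0,0,0,0,0,0]]]' 5 25; python3 -m crank '[[[0,0,0,0,0,0],[0,0,0,0,0,0],[0,0,0,0,0,0],[0,0,0,0,0,0],[0,0,0,0,0,0],[0,0,0,0,0,0]]]' 0.5 25;  python3 -m crank '[[[-0.3,-0.78,0,0,0,0],[-0.38,-0.75,0,0,0,0],[-0.46,-0.71,0,0,0,0],[-0.53,-0.65,0,0,0,0],[-0.59,-0.6,0,0,0,0],[-0.65,-0.53,0,0,0,0]]]'; python3 -m crank '[[[-0.7,-0.46,0,0,0,0],[-0.75,-0.38,0,0,0,0],[-0.78,-0.3,0,0,0,0],[-0.81,-0.22,0,0,0,0],[-0.83,-0.13,0,0,0,0],[-0.84,-0.04,0,0,0,0],[-0.1,0,0,0,0,0],[0,0,0,0,0,0]]]'; python3 -c "
from h import *
go(None);s=read_state();print(s['wrist_force'],s['width'])"
```

```text
time: 46.75
tool_pos: [0.4438, 0.2236, 0.0643]
tcp_rot: [-0.036, -3.137, 0.003]
wrist_force: [0.0, -0.1, 0.3]
width: 0.582
grip_force: 0.0
time: 47.25
tool_pos: [0.4468, 0.2244, 0.0681]
tcp_rot: [0.037, 3.137, 0.003]
wrist_force: [0.2, 0.7, 6.4]
width: 0.193
grip_force: 25.3
time: 47.75
tool_pos: [0.4735, 0.1834, 0.0676]
tcp_rot: [0.037, 3.141, 0.003]
wrist_force: [-3.7, 4.6, 7.4]
width: 0.201
grip_force: 25.8
time: 48.42
tool_pos: [0.5188, 0.1679, 0.0672]
tcp_rot: [-0.039, -3.137, -0.004]
wrist_force: [-9.4, 5.7, 10.8]
width: 0.204
grip_force: 26.5
pos [0.5188 0.1679 0.0672] yawY 1.5457 tilt [-0.005  0.003] q6 -1.28 t 48.4
[-9.40818549  5.73609058 10.81501472] 0.20381886627603676
```

```bash
python3 -m crank '[[[-0.25,0,0,0,0,0],[0,0,0,0,0,0],[0,0,0,0,0,0]]]'; python3 -m crank '[[[0,0,0,0,0,0],[0,0,0,0,0,0],[0,0,0,0,0,0],[0,0,-3.6,0,0,0],[0,0,-3.6,0,0,0],[0,0,-3.6,0,0,0],[0,0,-3,0,0,0],[0,0,0,0,0,0]]]' 5; python3 -m crank '[[[1,3,0,0,0,0],[1,3,0,0,0,0],[0,0,0,0,0,0],[0,0,0,0,0,0],[0,0,0,0,0,0]]]';python3 - <<'E'
from h import *
go(None)
m=camera_model("wrist");im=read_camera("wrist");np.savez("w8.npz",**m);cv2.imwrite("pics/w8.png",im)
E
```

```text
time: 48.67
tool_pos: [0.5189, 0.1679, 0.0671]
tcp_rot: [-0.039, -3.132, -0.004]
wrist_force: [-16.4, 6.8, 16.1]
width: 0.195
grip_force: 27.0
time: 49.33
tool_pos: [0.5282, 0.167, 0.2122]
tcp_rot: [0.038, 3.128, 0.005]
wrist_force: [0.5, -0.5, 0.6]
width: 0.585
grip_force: 0.0
time: 49.75
tool_pos: [0.5046, 0.2261, 0.2034]
tcp_rot: [-0.036, -3.141, 0.002]
wrist_force: [0.1, -0.5, 0.5]
width: 0.588
grip_force: 0.0
pos [0.5046 0.2261 0.2034] yawY 1.5477 tilt [-0.    -0.001] q6 -1.17 t 49.8
```

View pics/w8.png

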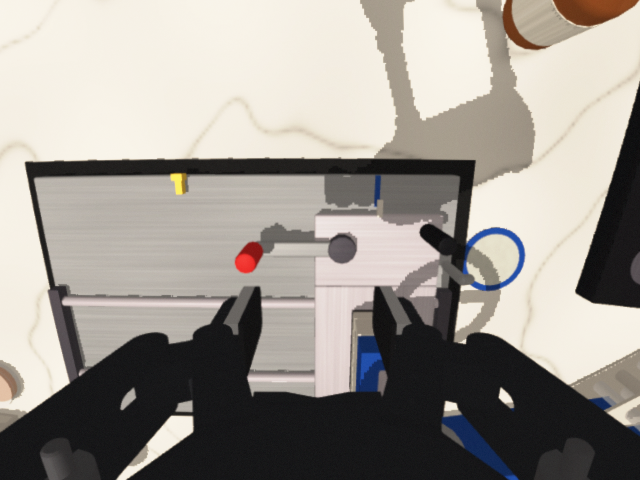

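The carriage is locked with the lever along the rails. The pointer (379,205) is on the blue line (378,188) and the pack is under the press. Now the cup.

```bash
python3 -m crank '[[[0.44,-3.82,0,0,0,0],[0.44,-3.82,0,0,0,0],[0.44,-3.82,0,0,0,0],[0.44,-3.82,0,0,0,0],[0.44,-3.82,0,0,0,0],[0.44,-3.82,0,0,0,0],[0.44,-3.82,0,0,0,0],[0.44,-3.82,0,0,0,0]]]' 8; python3 -m crank '[[[0.44,-3.82,0,0,0,0],[0.44,-3.82,0,0,0,0],[0.44,-3.82,0,0,0,0],[0.44,-3.82,0,0,0,0],[0.44,-3.82,0,0,0,0],[0,0,0,0,0,0.121],[0,0,0,0,0,0.121],[0,0,0,0,0,0.121]]]'; python3 -m crank '[[[0,0,0,0,0,0.121],[0,0,0,0,0,0.121],[0,0,0,0,0,0.121],[0,0,0,0,0,0.121],[0,0,0,0,0,0.121],[0,0,0,0,0,0.121],[0,0,0,0,0,0.121],[0,0,0,0,0,0.121]]]'; python3 -m crank '[[[0,0,0,0,0,0.121],[0,0,0,0,0,0.121],[0,0,0,0,0,0],[0,0,0,0,0,0],[0,0,0,0,0,0]]]';python3 - <<'E'
from h import *
go([.436,-.269,.15],-.024)
m=camera_model("wrist");im=read_camera("wrist");np.savez("c1.npz",**m);cv2.imwrite("pics/cup1.png",im)
print(proj(m,[.4363,-.2689,.04]),proj(m,[.4363,-.2689,0]))
m8=dict(np.load("w8.npz"));a=.024;Y=np.array([np.sin(a),np.cos(a),0]);print("line",onz(m8,(378.5,188),.018)@Y,"ptr",[onz(m8,(379.5,204),z)@Y for z in(.03,.034)])
E
```

```text
time: 50.47
tool_pos: [0.4614, -0.0809, 0.2039]
tcp_rot: [0.039, 3.141, -0.001]
wrist_force: [1.1, -0.4, -0.7]
width: 0.937
grip_force: 0.0
time: 51.13
tool_pos: [0.4345, -0.2707, 0.2035]
tcp_rot: [-0.619, -3.079, 0.0]
wrist_force: [0.7, 0.6, 0.9]
width: 0.933
grip_force: 0.0
time: 51.8
tool_pos: [0.4349, -0.2695, 0.2037]
tcp_rot: [-1.978, -2.44, 0.001]
wrist_force: [-1.2, -0.2, 1.1]
width: 0.942
grip_force: 0.0
time: 52.22
tool_pos: [0.4354, -0.2691, 0.2038]
tcp_rot: [-2.248, -2.195, 0.0]
wrist_force: [-0.4, -0.1, 1.0]
width: 0.942
grip_force: 0.0
pos [ 0.4354 -0.2691  0.2038] yawY -0.0239 tilt [-0. -0.] q6 -0.58 t 52.2
turn first [-0.0003  0.0001  0.0001]
then shift cm [0.01 0.06 5.38]
[319.15996362 227.27373572] [318.94148712 218.95600405]
line 0.29773950052197745 ptr [np.float64(0.29718602209819395), np.float64(0.2964488942209035)]
```

View pics/cup1.png

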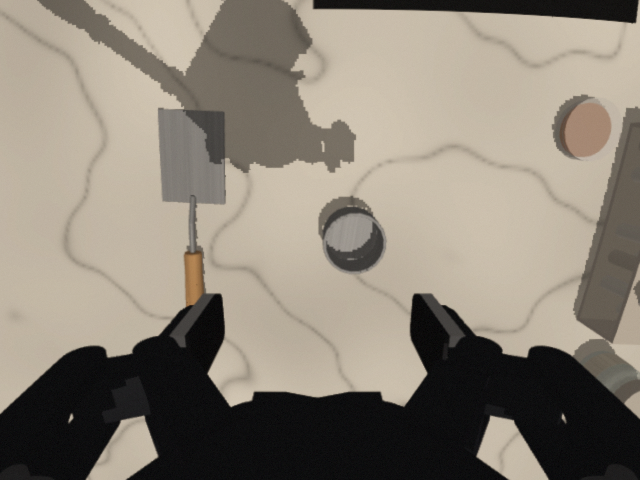

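The cup has been knocked aside: its rim is now centred at about (353.5,241), against (319,227) predicted. The scraper is clear on the left. Next I'll get the cup's new place.

Run:
```python
from h import *
m=dict(np.load("c1.npz"));im=cv2.cvtColor(cv2.imread("pics/cup1.png"),cv2.COLOR_BGR2GRAY)
c=cv2.HoughCircles(im,cv2.HOUGH_GRADIENT,1,5,param1=120,param2=15,minRadius=26,maxRadius=36)
print(c[0][:5]); 
p=onz(m,(353.5,241.5),.04);print(p, "width mm",1000*np.linalg.norm(onz(m,(323,241),.04)-onz(m,(385,241),.04)))
for q in c[0][:3]: print(onz(m,q[:2],.04))
go([p[0],p[1],.012],-.024)
```

```text
[[353.5 238.5  32.1]
 [579.5 126.5  30.8]
 [351.5 244.5  29.7]
 [357.5 241.5  28.8]
 [584.5 125.5  30.8]]
[ 0.4678863  -0.28318874  0.04      ] width mm 57.68131196344812
[ 0.46787669 -0.28031189  0.04      ]
[ 0.66890304 -0.18270716  0.04      ]
[ 0.46603207 -0.28603356  0.04      ]
pos [ 0.4354 -0.2689  0.2039] yawY -0.0242 tilt [-0.  0.] q6 -0.58 t 52.3
turn first [-0.0003  0.     -0.0002]
then shift cm [-1.35  3.28 19.19]
```

```bash
python3 -m crank '[[[-1.3,3.28,0,0,0,0],[0,0,3.5,0,0,0],[0,0,3.5,0,0,0],[0,0,0,0,0,0],[0,0,0,0,0,0],[0,0,0,0,0,0]]]' 8.5 40;python3 - <<'E'
from h import *
m=camera_model("wrist");I=read_camera("wrist");cv2.imwrite("pics/cup2.png",I);im=cv2.GaussianBlur(cv2.cvtColor(I,cv2.COLOR_BGR2GRAY),(3,3),0)
e=proj(m,[.468,-.2825,.04]);print("exp",e)
x0,y0=int(e[0])-90,int(e[1])-90
c=cv2.HoughCircles(im[y0:y0+180,x0:x0+180],cv2.HOUGH_GRADIENT,1,4,param1=120,param2=15,minRadius=38,maxRadius=62)
for q in c[0][:5]: print(q+[x0,y0,0],np.round(onz(m,(q[0]+x0,q[1]+y0),.04),4))
go([.468,-.2825,.012],-.024)
E
```

```text
time: 52.77
tool_pos: [0.4686, -0.2827, 0.1351]
tcp_rot: [2.249, 2.193, 0.0]
wrist_force: [0.1, -0.8, 0.3]
width: 0.999
grip_force: 0.0
exp [317.43834567 247.56106097]
[318.5        247.5         41.29999924] [ 0.4688 -0.2825  0.04  ]
[321.5        244.5         41.79999924] [ 0.471  -0.2803  0.04  ]
[318.5        253.5         41.59999847] [ 0.4687 -0.287   0.04  ]
[322.5        236.5         49.79999924] [ 0.4718 -0.2744  0.04  ]
[313.5        245.5         43.29999924] [ 0.4652 -0.2809  0.04  ]
pos [ 0.4693 -0.2832  0.1361] yawY -0.0254 tilt [ 0.003 -0.002] q6 -0.56 t 52.8
turn first [ 0.0025  0.0016 -0.0014]
then shift cm [ 0.06 -0.13 12.41]
```

```bash
python3 -m crank '[[[0.05,-0.08,4,0,0,0],[0,0,4,0,0,0],[0,0,3,0,0,0],[0,0,1,0,0,0],[0,0,0,0,0,0],[0,0,0,0,0,0]]]' 8.5 40;python3 -c "
from h import *
go([.4687,-.2825,.012],-.024);print(read_state()['wrist_force'])"; python3 -m crank '[[[0,0,0,0,0,0],[0,0,0,0,0,0],[0,0,0,0,0,0],[0,0,0,0,0,0],[0,0,0,0,0,0],[0,0,0,0,0,0]]]' 5 40; python3 -c "
from h import *
go([.5527,.4155,.15],-.024);print(read_state()['wrist_force'])"
```

```text
time: 53.32
tool_pos: [0.4687, -0.2828, 0.0158]
tcp_rot: [2.248, 2.191, 0.001]
wrist_force: [0.7, -0.0, 0.3]
width: 0.994
grip_force: 0.0
pos [ 0.4687 -0.2828  0.0158] yawY -0.0257 tilt [ 0.002 -0.001] q6 -0.56 t 53.3
turn first [ 0.002   0.0013 -0.0017]
then shift cm [ 0.03 -0.01  0.38]
[ 0.67778798 -0.04092871  0.2963066 ]
time: 53.82
tool_pos: [0.4698, -0.2834, 0.0174]
tcp_rot: [2.246, 2.189, 0.002]
wrist_force: [-0.5, 1.6, 6.4]
width: 0.687
grip_force: 42.2
pos [ 0.4698 -0.2834  0.0174] yawY -0.0260 tilt [ 0.005 -0.003] q6 -0.56 t 53.8
turn first [ 0.0047  0.003  -0.002 ]
then shift cm [ 70.07   6.61 -13.26]
[-0.45023785  1.64557582  6.42702099]
```

```bash
python3 -m crank '[[[0,0,-2,0,0,0],[0,0,-4,0,0,0],[0,0,-4,0,0,0],[0,0,-4,0,0,0],[0,0,-3.5,0,0,0],[2,-0.18,0,0,0,0],[3.9,-0.18,0,0,0,0],[3.9,-0.18,0,0,0,0]]]'; python3 -m crank '[[[3.9,-0.18,0,0,0,0],[3.9,-0.18,0,0,0,0],[3.9,-0.18,0,0,0,0],[3.9,-0.18,0,0,0,0],[3.9,-0.18,0,0,0,0],[3.9,-0.18,0,0,0,0],[3.9,-0.18,0,0,0,0],[3.9,-0.18,0,0,0,0]]]'; python3 -m crank '[[[3.9,-0.18,0,0,0,0],[3.9,-0.18,0,0,0,0],[3.9,-0.18,0,0,0,0],[3.9,-0.18,0,0,0,0],[3.9,-0.18,0,0,0,0],[2.3,-0.18,0,0,0,0],[0,0,0,0,0,0],[0,0,0,0,0,0]]]'; python3 -c "
from h import *
go([.5527,.4155,.0175],-.024);s=read_state();print(s['width'],s['grip_force'])"
```

```text
time: 54.48
tool_pos: [0.4656, -0.1841, 0.192]
tcp_rot: [2.25, 2.186, 0.003]
wrist_force: [1.6, 0.8, -1.3]
width: 0.681
grip_force: 43.9
time: 55.15
tool_pos: [0.4583, 0.1305, 0.1907]
tcp_rot: [2.249, 2.191, 0.004]
wrist_force: [0.4, 0.3, -0.1]
width: 0.683
grip_force: 43.9
time: 55.82
tool_pos: [0.453, 0.348, 0.1901]
tcp_rot: [2.247, 2.195, 0.002]
wrist_force: [-0.0, -0.3, -1.4]
width: 0.685
grip_force: 43.9
pos [0.453  0.348  0.1901] yawY -0.0231 tilt [0.001 0.   ] q6 0.63 t 55.8
turn first [ 0.0013 -0.0005  0.0009]
then shift cm [ 6.98  9.81 17.26]
0.6848575511271715 43.91122955828905
```

```bash
python3 -m crank '[[[3.45,0,0,0,0,0],[3.45,0,0,0,0,0],[0,3.27,0,0,0,0],[0,3.27,0,0,0,0],[0,3.27,0,0,0,0],[0,0,0,0,0,0],[0,0,0,0,0,0],[0,0,0,0,0,0]]]'; python3 -m crank '[[[0,0,3,0,0,0],[0,0,3,0,0,0],[0,0,2.5,0,0,0],[0,0,0,0,0,0],[0,0,0,0,0,0],[0,0,0,0,0,0]]]'
python3 - <<'E'
from h import *
s=read_state();go([.5527,.4147,.0175],-.024);print(s['width'],s['grip_force'],s["wrist_force"])
m=camera_model("wrist");I=read_camera("wrist");cv2.imwrite("pics/r1.png",I);print(proj(m,[.5527,.4155,0]))
E
```

```text
time: 56.48
tool_pos: [0.5529, 0.4116, 0.1891]
tcp_rot: [-2.252, -2.19, 0.002]
wrist_force: [-0.2, 0.4, -1.9]
width: 0.685
grip_force: 44.0
time: 56.98
tool_pos: [0.5532, 0.4135, 0.1058]
tcp_rot: [2.25, 2.193, 0.003]
wrist_force: [-0.2, 0.2, -0.1]
width: 0.685
grip_force: 44.0
pos [0.5532 0.4135 0.1058] yawY -0.0257 tilt [0.002 0.001] q6 0.63 t 57.0
turn first [ 0.0015 -0.0011 -0.0017]
then shift cm [ 0.11 -0.05  8.83]
0.6854914649472904 44.02703829109669 [-0.22380443  0.23790345 -0.12633448]
[317.42083086 241.63594985]
```

```bash
python3 -m crank '[[[0.1,0,3,0,0,0],[0,0,3,0,0,0],[0,0,1.5,0,0,0],[0,0,0,0,0,0],[0,0,0,0,0,0],[0,0,0,0,0,0]]]'
python3 - <<'E'
from h import *
s=read_state();go([.5527,.4147,.0175],-.024);print(s['width'],s['grip_force'],s["wrist_force"])
E
```

```text
time: 57.53
tool_pos: [0.5544, 0.4152, 0.0313]
tcp_rot: [2.25, 2.192, 0.005]
wrist_force: [-0.2, -0.2, -0.5]
width: 0.685
grip_force: 44.0
pos [0.5544 0.4152 0.0313] yawY -0.0259 tilt [0.003 0.002] q6 0.63 t 57.5
turn first [ 0.0027 -0.002  -0.0019]
then shift cm [-0.05 -0.17  1.38]
0.6845998886265766 44.020123053342104 [-0.16220558 -0.19355078 -0.5475269 ]
```

```bash
python3 -m crank '[[[0,-0.08,0.6,0,0,0],[0,0,0.4,0,0,0],[0,0,0.15,0,0,0],[0,0,0,0,0,0],[0,0,0,0,0,0],[0,0,0,0,0,0]]]'
python3 - <<'E'
from h import *
s=read_state();go([.5527,.4147,.0175],-.024);print(s['width'],s['grip_force'],s["wrist_force"])
E
```

```text
time: 58.03
tool_pos: [0.5522, 0.4142, 0.0176]
tcp_rot: [2.25, 2.192, 0.0]
wrist_force: [-0.5, 0.8, -1.7]
width: 0.682
grip_force: 44.0
pos [0.5522 0.4142 0.0176] yawY -0.0259 tilt [0. 0.] q6 0.63 t 58.0
turn first [ 0.0001 -0.     -0.0019]
then shift cm [0.05 0.05 0.01]
0.6819047741880914 44.0327419526875 [-0.46750697  0.804064   -1.72987478]
```

```bash
python3 -m crank '[[[0.04,0.03,0.06,0,0,0],[0,0,0,0,0,0],[0,0,0,0,0,0]]]'; python3 -m crank '[[[0,0,0,0,0,0],[0,0,0,0,0,0],[0,0,0,0,0,0],[0,0,0,0,0,0],[0,0,-1.5,0,0,0],[0,0,-3,0,0,0],[0,0,-3.5,0,0,0],[0,0,-3.5,0,0,0]]]' 8.5; python3 -m crank '[[[0,0,-3.5,0,0,0],[0,0,-3,0,0,0],[0,0,0,0,0,0],[0,0,0,0,0,0]]]';python3 - <<'E'
from h import *
go(None)
m=camera_model("wrist");I=read_camera("wrist");cv2.imwrite("pics/r2.png",I)
e=proj(m,[.5527,.4155,.04]);x0,y0=int(e[0])-70,int(e[1])-70;print(e,proj(m,[.5527,.4155,0]))
g=cv2.GaussianBlur(cv2.cvtColor(I,cv2.COLOR_BGR2GRAY),(3,3),0)
c=cv2.HoughCircles(g[y0:y0+140,x0:x0+140],cv2.HOUGH_GRADIENT,1,4,param1=120,param2=12,minRadius=26,maxRadius=42)
if c is not None:
  for q in c[0][:4]: print(q+[x0,y0,0],np.round(onz(m,(q[0]+x0,q[1]+y0),.04),4),np.round(onz(m,(q[0]+x0,q[1]+y0),.0),4))
h=cv2.cvtColor(I,cv2.COLOR_BGR2HSV);k=cv2.inRange(h,(100,120,40),(125,255,255));z=np.zeros_like(k);z[y0:y0+140,x0:x0+140]=k[y0:y0+140,x0:x0+140]
p=np.argwhere(z)[:,::-1].astype(np.float32);w=np.array([onz(m,q,0)[:2] for q in p])
(cx,cy),r=cv2.minEnclosingCircle((w*1000).astype(np.float32));print("ring",cx,cy,r,len(p))
E
```

```text
time: 58.28
tool_pos: [0.5523, 0.4144, 0.0175]
tcp_rot: [-2.25, -2.192, 0.001]
wrist_force: [-2.1, -1.7, 4.1]
width: 0.679
grip_force: 44.6
time: 58.95
tool_pos: [0.5519, 0.4142, 0.1331]
tcp_rot: [-2.25, -2.192, 0.002]
wrist_force: [0.6, 0.3, 0.4]
width: 0.996
grip_force: 0.0
time: 59.28
tool_pos: [0.5544, 0.4159, 0.2021]
tcp_rot: [2.249, 2.192, 0.012]
wrist_force: [-0.5, -1.2, -0.3]
width: 0.997
grip_force: 0.0
pos [0.5544 0.4159 0.2021] yawY -0.0259 tilt [0.007 0.005] q6 0.63 t 59.3
[315.06043026 229.19720153] [315.03073566 220.81907472]
[313.5        228.5         34.70000076] [0.5513 0.4162 0.04  ] [0.5509 0.4075 0.    ]
[313.5        221.5         35.90000153] [0.5515 0.4227 0.04  ] [0.5511 0.4148 0.    ]
[312.5        232.5         32.09999847] [0.5503 0.4125 0.04  ] [0.5497 0.4033 0.    ]
[311.5        214.5         28.60000038] [0.5499 0.4292 0.04  ] [0.5493 0.4222 0.    ]
ring 552.5608520507812 415.5352783203125 35.08609390258789 569
```

```bash
python3 -m crank '[[[0,-3,0,0,0,0],[0,-3,0,0,0,0],[0,-3,0,0,0,0],[0,-3,0,0,0,0],[-3.5,0,0,0,0,0],[-3.5,0,0,0,0,0],[0,0,0,0,0,0],[0,0,0,0,0,0]]]'
python3 - <<'E'
from h import *
go(None)
I=read_camera("scene");T=read_camera("top");cv2.imwrite("pics/sF.png",I);cv2.imwrite("pics/tF.png",T);m=camera_model("scene");t=camera_model("top")
a=.024;X=np.array([np.cos(a),-np.sin(a)]);Y=np.array([np.sin(a),np.cos(a)])
def hull(c,z0,z1,M): 
    P=np.array([proj(M,[*(np.array(c)+sx*.045*X+sy*.023*Y),z]) for sx in(-1,1) for sy in(-1,1) for z in(z0,z1)]);return np.round(np.r_[P.min(0),P.max(0)],1)
h=cv2.cvtColor(I,cv2.COLOR_BGR2HSV)
k=cv2.inRange(h,(100,100,25),(125,255,255))
e=hull((.6335,.2808),.088,.114,m);print("block exp",e)
k2=np.zeros_like(k);x,y,X2,Y2=(e+[-15,-15,15,15]).astype(int);k2[y:Y2,x:X2]=k[y:Y2,x:X2]
for c in cv2.findContours(k2,0,1)[0]:
    if cv2.contourArea(c)>30: b=cv2.boundingRect(c);print("block seen",b[0],b[1],b[0]+b[2],b[1]+b[3])
print("plates exp",hull((.6335,.2808),.046,.088,m))
# red knob in scene and top, cup, bystanders difference
for n,im,M,o in(("scene",I,m,cv2.imread("pics/scene0.png")),("top",T,t,cv2.imread("pics/top0.png"))):
    k=cv2.inRange(cv2.cvtColor(im,cv2.COLOR_BGR2HSV),(0,150,60),(8,255,255));p=proj(M,[.5205,.168,.07]).astype(int);w=np.argwhere(k[p[1]-15:p[1]+15,p[0]-15:p[0]+15]);print(n,"knob exp",p,"seen",w.mean(0)[::-1]+p-15 if len(w) else None)
    d=cv2.absdiff(im,o).max(2)
    for nm,q in(("dish",(.669,-.183,.01)),("bottle",(.35,.46,.08)),("scraper",(.335,-.2,.0)),("handle",(.32,-.37,.01))):
        p=proj(M,q).astype(int);print(n,nm,p,"mean diff",d[max(p[1]-18,0):p[1]+18,max(p[0]-18,0):p[0]+18].mean().round(1))
E
```

```text
time: 60.0
tool_pos: [0.4293, 0.3458, 0.195]
tcp_rot: [-2.251, -2.19, 0.006]
wrist_force: [0.0, 0.4, -0.9]
width: 0.992
grip_force: 0.0
pos [0.4293 0.3458 0.195 ] yawY -0.0276 tilt [-0.003 -0.002] q6 0.66 t 60.0
block exp [406.3 181.4 450.1 215.5]
block seen 409 184 451 215
plates exp [404.4 189.3 448.1 227.8]
scene knob exp [361 213] seen [363.5        208.16666667]
scene dish [321 363] mean diff 3.8
scene bottle [370 128] mean diff 14.2
scene scraper [202 291] mean diff 0.8
scene handle [138 335] mean diff 0.8
top knob exp [250 217] seen [250.45098039 215.7254902 ]
top dish [395 168] mean diff 13.5
top bottle [119 286] mean diff 63.4
top scraper [402 302] mean diff 12.4
top handle [472 310] mean diff 12.6
```

```bash
python3 -c "
from workcell import *
print(finish_job())"
```

```text
the job is handed in; nothing more can be done
None
```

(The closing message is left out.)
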